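Complete the reagent tray and hold its cover ready above it

TASK

Stand the two loose vials from the blue mat upright in the two free holes of the black tray, so that its two rows of three are complete. Then take the clear cover by its grip, carry it over the tube rack without disturbing anything, and lower it level and square around the vials until its lower edge is about 1 cm above the tray's top, touching neither tray nor vials, so that the caps can be checked through it before it is closed. Finish while still holding the cover still there: do not set it down or let go.

Things in the scene. Friction and masses are not known exactly. Their poses are not given: they have to be found in the camera images.
- vial1: closed white vial with a grey cap, an upright cylinder 30 mm in diameter along its whole height, 62 mm high, about 50 g; origin at the centre of its underside, z up. It already stands in a hole of the tray.
- vial2: closed white vial with a grey cap, an upright cylinder 30 mm in diameter along its whole height, 62 mm high, about 50 g; origin at the centre of its underside, z up. It already stands in a hole of the tray.
- vial3: closed white vial with a grey cap, an upright cylinder 30 mm in diameter along its whole height, 62 mm high, about 50 g; origin at the centre of its underside, z up. It already stands in a hole of the tray.
- vial4: closed white vial with a grey cap, an upright cylinder 30 mm in diameter along its whole height, 62 mm high, about 50 g; origin at the centre of its underside, z up. It already stands in a hole of the tray.
- vial5: closed white vial with a grey cap, an upright cylinder 30 mm in diameter along its whole height, 62 mm high, about 50 g; origin at the centre of its underside, z up. It stands loose on the blue mat (3 mm thick) in front of the robot, to be placed in a free hole.
- vial6: closed white vial with a grey cap, an upright cylinder 30 mm in diameter along its whole height, 62 mm high, about 50 g; origin at the centre of its underside, z up. It stands loose on the blue mat (3 mm thick) in front of the robot, to be placed in a free hole.
- pad1: flat pale grey disc (32 mm wide, 1 mm thick, look only) on the floor of one of the two free holes of the tray: its origin is at the centre of that hole's floor, 16 mm below the tray's top. Either loose vial may go in either hole.
- pad2: flat pale grey disc (32 mm wide, 1 mm thick, look only) on the floor of one of the two free holes of the tray: its origin is at the centre of that hole's floor, 16 mm below the tray's top. Either loose vial may go in either hole.
- tray: fixed black block 160 (x) x 208 (y) x 24 mm (z), on the robot's left or right, with six round holes 39 mm wide, 16 mm deep (floor 8 mm above the bench): two rows at x = -38 and +38 mm, holes at y = -64, 0, +64 mm in its frame. A vial in its hole stands 46 mm above the top. Origin at the centre of its underside, z up.
- cover: clear rectangular cover with white edges, open below: 156 (x) x 204 (y) x 60 mm high outside, walls 4 mm, about 250 g. On its top a solid grey grip, centred: 20 mm (x) wide, 56 mm (y) long, 36 mm high (its top 96 mm above the lower edge). Origin at the centre of the lower edge, z up. It stands on a grey board 180 x 230 x 12 mm, on the other side of the rack from the tray.
- rack: black block 78 x 100 x 55 mm full of sample tubes with white caps, 107 mm high in all, standing between the tray and the cover's base board, in the way of a low carry. Origin at the centre of its underside. Leave it where it is.
- jar: squat white jar 38 mm in diameter and 34 mm high, on the blue mat between the two loose vials; not part of the job. Origin at the centre of its underside. Leave it where it is.
- flask1: white oblong bottle 46 x 60 mm, 97 mm high with its cap, near the back of the working area. Origin at the centre of its underside. Leave it where it is.
- flask2: another such white oblong bottle, 97 mm high. Origin at the centre of its underside. Leave it where it is.
- dish: small steel bowl, 70 mm across and 22 mm high, behind the rack. Origin at the centre of its underside. Leave it where it is.
- beaker: glass beaker, 60 mm across and 75 mm high, near the robot on its right. Origin at the centre of its underside. Leave it where it is.
- tipbox: low grey box with a clear lid, 78 x 118 mm, 57 mm high, near the robot on its left. Origin at the centre of its underside. Leave it where it is.
Things that resemble listed ones, but are neither listed nor needed, are in the scene too. What is shaped like the vial4 but orange or purple is not meant. Leave any purple look-alike of the vial3 alone.

How it is judged:
By the outcome, as a careful person would: the job done as asked, in the order asked, and still so for the second after the job is handed in, while the arm keeps its last pose, push and grip.
It also fails if it takes over 70 s, if anything falls off the work surface, if the arm or the gripper's body presses on something with over 40 N, if the wrist force passes 120 N, or if a joint passes its speed limit or range.

ROBOT

A 6-joint arm with a two-finger parallel gripper is mounted at the origin on the work surface. World frame = base frame: x ahead of the robot, y to its left, z up, the work surface at z = 0. Lengths are in m, angles in rad, forces in N, time in s.
With the tool pointing down it reaches from about 0.35 to 0.875 m from the base axis. Payload 15.5 kg.
Tool frame: the origin (TCP) lies between the finger pads; the fingertips stand 19 mm ahead of it and the grasp point (between the pads) is the TCP (bot.tips_ahead is the distance from the TCP to the fingertips, in m); y points along the fingers, z is the direction in which the jaws open and shut, and the axes are right-handed (so a half turn about y gives the same grasp; the last joint's range is limited). The gripper opens to 85 mm and grips with 20 to 120 N. Pads are 22 mm wide; open, the fingers measure 114 mm over their backs; the gripper's body (76 mm by 85 mm) begins 54 mm behind the grasp point. The pads swing forward as they close: fully open they stand 13 mm farther back than shut.
Start: joints at [-1.304, 0.494, 1.345, -0, 1.302, -0.096], TCP at [0.221, -0.585, 0.25] pointing down, gripper open.
Joint ranges: [-2.91, 2.91], [-0.82, 2.16], [0.22, 2.67], [-1.22, 4.37], [0.12, 2.79], [-3.08, 3.08]. Speed limits (rad/s): [1.89, 1.89, 2.57, 3.01, 3.01, 3.01].

INTERFACE

Orientations are given as [roll, pitch, yaw] about the fixed x, y, z axes, in that order (R = Rz(yaw) Ry(pitch) Rx(roll)).
In Python, from workcell import bot gives the robot as it stands.
- The arm moves only by the shell command python3 -m inch 'ROWS' [FORCE]. ROWS is JSON, one flat list of numbers, 7 for each row, row after row: the shift along the tool's x, y, z in cm, then the turn, a rotation vector about the tool's x, y, z in degrees, then the closure in counts, from 0 (fully open) to 255 (shut). In form: [dx, dy, dz, wx, wy, wz, grip, dx, dy, dz, wx, wy, wz, grip, ...]. A call has 1 to 12 rows; each row shifts and turns the pose as measured when the row begins, along the tool's axes as they then stand; what a row does not reach is not made up. A row lasts 1/12 s, in which the tool goes at most 41.7 mm and 7.16 degrees, less where a joint would pass 70% of its speed; a pose out of reach is approached as far as the arm can. A call is refused whole if a number of a shift passes 4.17 or a number of a turn 7.16, either way. A call with a gripper value outside its range is refused whole. The fingers move at their own pace and stop on an object; FORCE is the grip in N (left out, the last holds). Time passes only in rows, so rows that do not move let the fingers close. It gives the time, the measured TCP pose, the force and the opening at its end, in the units of the state.
- bot.read_state(): the state, without advancing time (a new reading comes with each control period).
- bot.read_camera(name): name is "scene" or "side" or "wrist"; returns a dict with "pixels" (400x640x3 uint8, red, green, blue), "vfov" (degrees; the focal length in pixels is half the picture's height over the tangent of half this angle, whatever the lens; pixels are square), "cx", "cy" (the principal point, pixels), "k1" (the pictures are not rectified: a ray, as slopes to the right and down, at radius r is drawn at 1 + k1 r^2 times it, then the intrinsics apply), "extrinsics" (4x4, takes a point from world to camera coordinates). Camera axes: x right, y up, looking along -z (the intrinsics and any distortion apply to the point x, -y, -z); pixel columns grow to the right and rows downward; lengths in m; the calibration is good to about 2 mm. A picture is of the moment at which its call begins. There is no depth.
- bot.close_job(): hands the job in, once; it reports no verdict.
The state is a dict: "t": time; "joint_pos": joint angles; "qvel": joint speeds; "effort": joint torques, N m; "position": TCP position; "orientation": TCP orientation; "force": force on the tool from outside, world axes, zero at the start; "torque": the same for the moment, N m; "grip_width": opening from 0.0 (shut) to 1.0 (fully open).
Only numpy, scipy, OpenCV 4.12 (cv2) and the standard library are available. Lean on these libraries where they do the work, as an engineer would, in place of code of your own. Each camera call takes 0.05 s, during which the arm holds its last target.

## Working session

There is one attempt and no reset: what is moved stays moved. The work goes in short steps, Python scripts to look and compute and a shell command to move; the robot and the scene stay as the last step left them, time stands still between calls to the robot, and variables do not carry over. Pictures are saved under pics/ and viewed, and the job is handed in when it is done.

```bash
ls; mkdir -p pics
python3 - <<'E'
from workcell import bot
import cv2
print(bot.read_state())
for n in ["scene","side","wrist"]:
    c=bot.read_camera(n)
    cv2.imwrite(f"pics/{n}0.png",c["pixels"][:,:,::-1])
    print(n,{k:v for k,v in c.items() if k!="pixels"})
E
```

```text
pics
{'t': 0.0, 'joint_pos': array([-1.30451592e+00,  4.94190126e-01,  1.34610252e+00, -1.58245503e-05,
        1.30246122e+00, -9.55101550e-02]), 'qvel': array([-0.00166711,  0.00205896, -0.00060521,  0.00110143, -0.00178427,
        0.00076033]), 'effort': array([-2.13870393e-03, -8.82176042e+01, -3.83881080e+01, -4.04613265e-04,
        9.91713780e-03,  1.43310541e-05]), 'position': array([ 0.221129  , -0.58424282,  0.2497056 ]), 'orientation': array([-1.57195370e+00,  9.55548567e-05, -2.77979795e+00]), 'force': array([0.17839246, 0.06258288, 0.34156718]), 'torque': array([-0.01601662, -0.03724271,  0.05603741]), 'grip_width': 1.0029128650299217}
scene {'vfov': 47.88162815348083, 'cx': 317.06612233451534, 'cy': 207.5085395687156, 'k1': -0.11430677740786774, 'extrinsics': array([[ 0.04880488,  0.99870145,  0.01461165, -0.04674244],
       [-0.74388741,  0.02658254,  0.66777608,  0.37621232],
       [ 0.66652052, -0.04346015,  0.74421879, -1.58638169],
       [ 0.        ,  0.        ,  0.        ,  1.        ]])}
side {'vfov': 54.17752729775443, 'cx': 322.52305926907525, 'cy': 191.5660509272988, 'k1': -0.0001299592019819081, 'extrinsics': array([[-0.9586242 , -0.28402097, -0.01928036,  0.51021828],
       [ 0.19597673, -0.70754769,  0.67894726, -0.09644413],
       [-0.20647704,  0.64707677,  0.73393384, -0.98498378],
       [ 0.        ,  0.        ,  0.        ,  1.        ]])}
wrist {'vfov': 64.68511748795937, 'cx': 321.0139519261495, 'cy': 199.90448853383242, 'k1': -0.004093829997173689, 'extrinsics': array([[ 3.53674207e-01, -9.35368654e-01, -1.89001456e-04,
        -6.25599947e-01],
       [ 8.89861465e-01,  3.36529633e-01, -3.08049313e-01,
         3.92376829e-02],
       [ 2.88203276e-01,  1.08780911e-01,  9.51370372e-01,
        -3.79424364e-01],
       [ 0.00000000e+00,  0.00000000e+00,  0.00000000e+00,
         1.00000000e+00]])}
```

View pics/scene0.png

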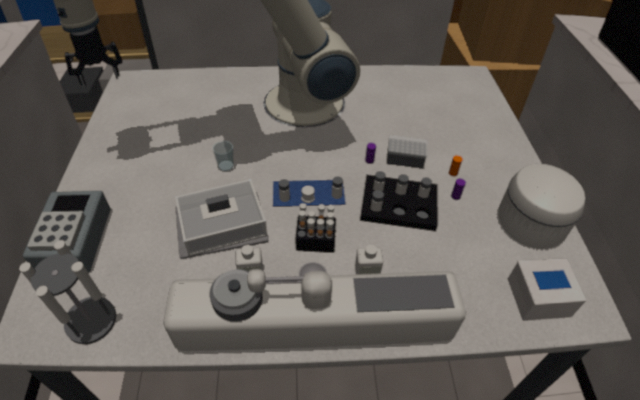

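View pics/side0.png

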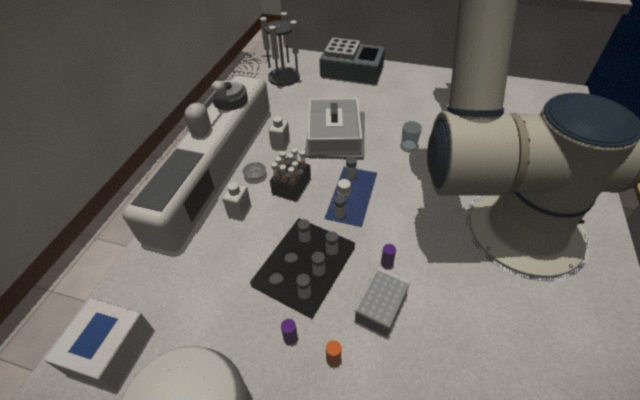

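View pics/wrist0.png

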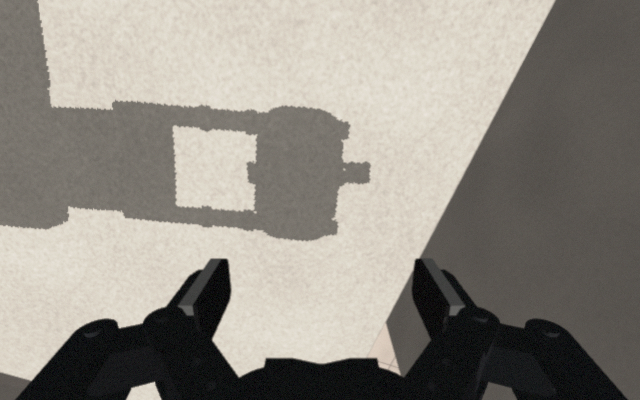

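```bash
cat > h.py <<'E'
import numpy as np, cv2
from workcell import bot
def cam(n):
    c=bot.read_camera(n); return c
def intr(c):
    f=200/np.tan(np.radians(c["vfov"])/2)
    return np.array([[f,0,c["cx"]],[0,f,c["cy"]],[0,0,1]]), np.array([c["k1"],0,0,0,0.])
def pose(c):
    E=np.array(c["extrinsics"]); D=np.diag([1,-1,-1.]); return D@E[:3,:3], D@E[:3,3]
def proj(c,P):
    K,d=intr(c);R,t=pose(c)
    return cv2.projectPoints(np.asarray(P,float).reshape(-1,1,3),cv2.Rodrigues(R)[0],t,K,d)[0].reshape(-1,2)
def ray(c,uv):
    K,d=intr(c);R,t=pose(c)
    n=cv2.undistortPoints(np.asarray(uv,float).reshape(-1,1,2),K,d).reshape(-1,2)
    v=np.c_[n,np.ones(len(n))]@R
    return -R.T@t, v
def plane(c,uv,z):
    o,v=ray(c,uv); return o+v*((z-o[2])/v[:,2])[:,None]
def crop(c,x0,y0,x1,y1,s,fn):
    im=c["pixels"][y0:y1,x0:x1,::-1]
    cv2.imwrite(fn,cv2.resize(im,None,fx=s,fy=s,interpolation=cv2.INTER_CUBIC))
E
python3 - <<'E'
from h import *
import pickle
d={n:cam(n) for n in ["scene","side"]}
pickle.dump(d,open("c0.pkl","wb"))
crop(d["scene"],160,130,360,280,4,"pics/s_a.png")
crop(d["scene"],330,130,480,240,5,"pics/s_b.png")
crop(d["side"],240,200,370,320,5,"pics/d_b.png")
crop(d["side"],240,80,390,230,4,"pics/d_a.png")
E
```

```text
(no output)
```

View pics/s_a.png

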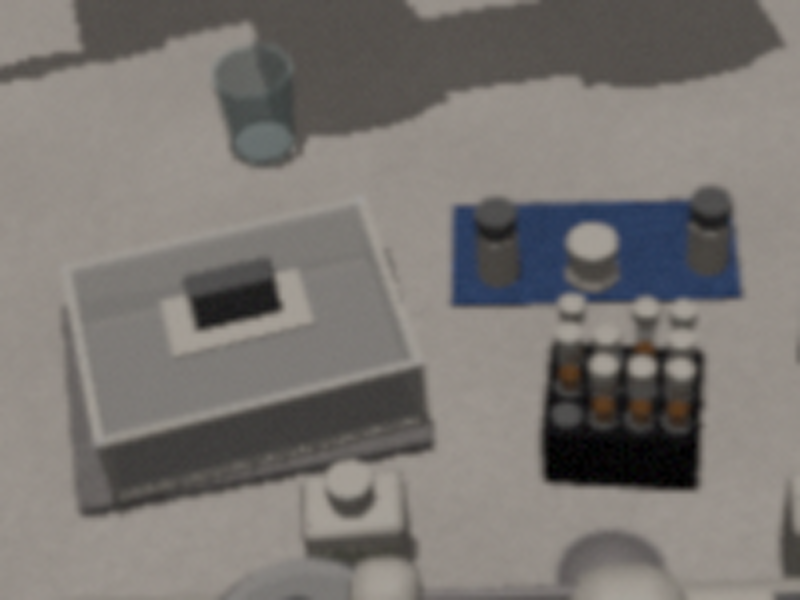

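View pics/s_b.png

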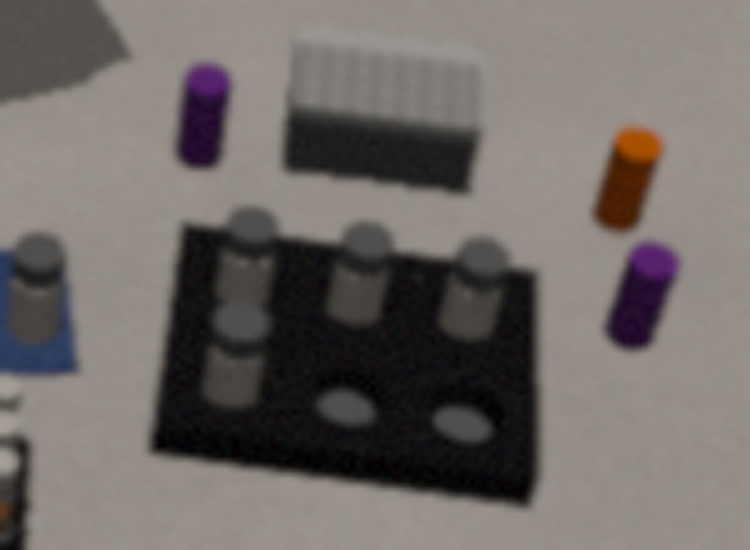

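View pics/d_b.png

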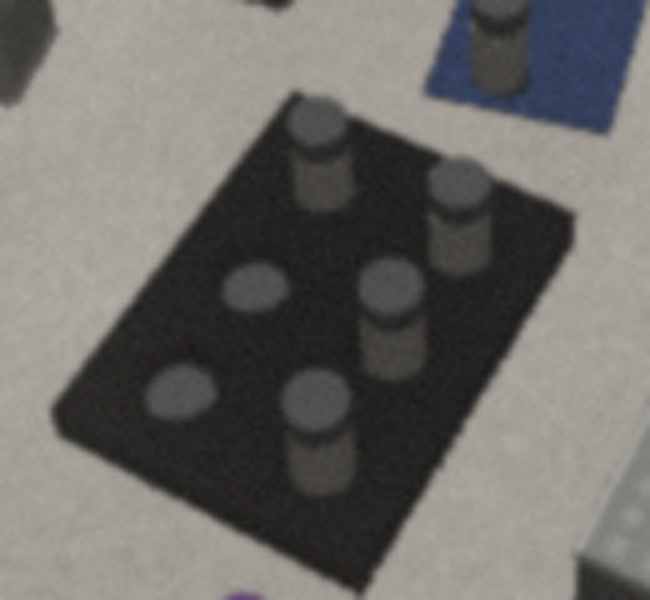

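View pics/d_a.png

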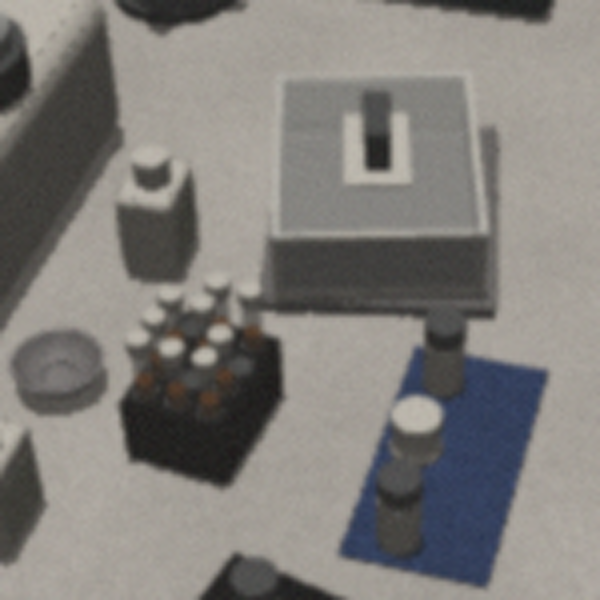

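```bash
cat > m0.py <<'E'
from h import *
import pickle
from scipy.optimize import least_squares
d=pickle.load(open("c0.pkl","rb"))
S,D=d["scene"],d["side"]
A=lambda p:np.array(p)/4+[160,130]; B=lambda p:np.array(p)/5+[330,130]
DB=lambda p:np.array(p)/5+[240,200]; DA=lambda p:np.array(p)/4+[240,80]
off=-0.0
def both(name,a,b,z):
    pa,pb=plane(S,a,z),plane(D,b,z)
    print(name); print(np.c_[pa[:,:2],pb[:,:2]].round(4)); return pa,pb
caps=both("caps",B([(252,228),(366,244),(482,260),(242,322)]),DB([(460,186),(391,288),(316,400),(318,122)]),.07)
pads=both("pads",B([(346,407),(463,424)]),DB([(254,287),(181,392)]),.009)
mat=both("mat vials",A([(496,215),(712,204)]),DA([(445,328),(400,480)]),.065)
both("jar",A([(592,242)]),DA([(417,415)]),.037)
cov=both("cover",A([(66,270),(361,202),(418,362),(100,440)]),DA([(470,77),(487,236),(272,236),(278,77)]),.072)
for p in cov: 
    q=p[:,:2]; print("c",q.mean(0),[np.linalg.norm(q[i]-q[i-1]).round(4) for i in range(4)], np.degrees(np.arctan2(*(q[1]-q[0])[::-1])),np.degrees(np.arctan2(*(q[2]-q[3])[::-1])))
nom=np.array([(-38,-64),(-38,0),(-38,64),(38,-64),(38,0),(38,64)])/1e3
for k in (0,1):
    pts=np.r_[caps[k],pads[k]][:,:2]
    f=lambda v:(nom@np.array([[np.cos(v[2]),np.sin(v[2])],[-np.sin(v[2]),np.cos(v[2])]])+v[:2]-pts).ravel()
    r=least_squares(f,[.5,.3,0]);print("tray",r.x,np.degrees(r.x[2]),(r.fun*1e3).round(1))
E
python3 m0.py
```

```text
caps
[[0.4574 0.1982 0.4482 0.2026]
 [0.4719 0.2595 0.4626 0.2639]
 [0.4862 0.3217 0.4767 0.3255]
 [0.5284 0.1826 0.5226 0.185 ]]
pads
[[0.537  0.2463 0.5388 0.2434]
 [0.5517 0.309  0.552  0.3059]]
mat vials
[[ 0.4752 -0.067   0.4664 -0.0593]
 [ 0.4697  0.0801  0.4606  0.0835]]
jar
[[ 4.758e-01 -2.000e-03  4.704e-01 -3.000e-04]]
cover
[[ 0.5226 -0.3494  0.5154 -0.3456]
 [ 0.4665 -0.158   0.4586 -0.1543]
 [ 0.6098 -0.1153  0.6083 -0.1137]
 [ 0.6649 -0.3061  0.6654 -0.3058]]
c [ 0.56594483 -0.23220329] [np.float64(0.1488), np.float64(0.1994), np.float64(0.1495), np.float64(0.1986)] 106.32688486772022 106.11220491215873
c [ 0.56193559 -0.22984153] [np.float64(0.1552), np.float64(0.1996), np.float64(0.1551), np.float64(0.2005)] 106.5376367501067 106.55897071267013
tray [ 0.50544177  0.25288726 -0.2045715 ] -11.721083581725145 [-2.2 -0.3 -3.7  1.1 -5.   1.6  1.2 -0.1  5.7 -1.1  4.  -1.2]
tray [ 0.50013582  0.25437676 -0.23932139] -13.71210543938426 [-0.1 -1.4  0.7 -0.5  1.6  0.1 -0.7 -1.8 -1.8  2.   0.3  1.6]
```

```bash
cat >> h.py <<'E'
def Rt():
    from scipy.spatial.transform import Rotation as Ro
    s=bot.read_state(); return np.array(s["position"]),Ro.from_euler("xyz",s["orientation"]).as_matrix()
def plan(p,yaw,n=None,g=0):
    """print per-row tool-frame increments to reach tool-down pose (p, yaw deg)"""
    from scipy.spatial.transform import Rotation as Ro
    p0,R0=Rt(); p=np.array(p,float)
    R1=Ro.from_euler("xyz",[-90,0,yaw],degrees=True).as_matrix()
    w=Ro.from_matrix(R0.T@R1).as_rotvec(degrees=True)
    D=np.linalg.norm(p-p0)*100; a=np.linalg.norm(w)
    m=max(int(np.ceil(D/3.9)),int(np.ceil(a/7)),1); n=n or m
    print("delta world cm",((p-p0)*100).round(2),"rotvec",w.round(2),"n",n)
    for i in range(n):
        R=R0@Ro.from_rotvec(w*i/n,degrees=True).as_matrix()
        print("%.2f,%.2f,%.2f, %.2f,%.2f,%.2f,%d,"%(*(R.T@(p-p0)*100/n),*(w/n),g))
def st():
    s=bot.read_state(); print("t %.2f"%s["t"],"p",np.array(s["position"]).round(4),"rpy",np.degrees(s["orientation"]).round(2),"F",np.array(s["force"]).round(1),"w %.3f"%s["grip_width"],"q",np.array(s["joint_pos"]).round(2))
E
python3 - <<'E'
from h import *
c=cam("wrist");o,v=ray(c,[(321,200)]);p,R=Rt()
print(bot.tips_ahead,"cam in tool",R.T@(o-p),"axis",v@R)
plan([.40,.01,.27],-90)
E
```

```text
0.019 cam in tool [-0.07933287 -0.12310219  0.00083848] axis [[3.08411976e-01 9.51252770e-01 5.61141420e-04]]
delta world cm [17.88 59.44  1.99] rotvec [ 2.000e-02 -6.927e+01 -2.000e-02] n 16
-2.36,-0.12,-3.08, 0.00,-4.33,-0.00,0,
-2.59,-0.12,-2.89, 0.00,-4.33,-0.00,0,
-2.80,-0.12,-2.69, 0.00,-4.33,-0.00,0,
-2.99,-0.12,-2.47, 0.00,-4.33,-0.00,0,
-3.17,-0.12,-2.24, 0.00,-4.33,-0.00,0,
-3.33,-0.12,-1.99, 0.00,-4.33,-0.00,0,
-3.47,-0.12,-1.73, 0.00,-4.33,-0.00,0,
-3.59,-0.12,-1.47, 0.00,-4.33,-0.00,0,
-3.69,-0.12,-1.19, 0.00,-4.33,-0.00,0,
-3.77,-0.12,-0.91, 0.00,-4.33,-0.00,0,
-3.83,-0.12,-0.62, 0.00,-4.33,-0.00,0,
-3.87,-0.12,-0.33, 0.00,-4.33,-0.00,0,
-3.88,-0.12,-0.04, 0.00,-4.33,-0.00,0,
-3.87,-0.12,0.25, 0.00,-4.33,-0.00,0,
-3.84,-0.12,0.55, 0.00,-4.33,-0.00,0,
-3.79,-0.12,0.83, 0.00,-4.33,-0.00,0,
```

```bash
python3 -m inch '[-2.4,-0.1,-3.0,0,-4.3,0,0, -2.7,-0.1,-2.8,0,-4.3,0,0, -2.9,-0.1,-2.6,0,-4.3,0,0, -3.1,-0.1,-2.3,0,-4.3,0,0, -3.3,-0.1,-2,0,-4.3,0,0, -3.4,-0.1,-1.7,0,-4.3,0,0, -3.5,-0.1,-1.4,0,-4.3,0,0, -3.6,-0.1,-1.1,0,-4.3,0,0, -3.7,-0.1,-0.8,0,-4.3,0,0, -3.8,-0.1,-0.5,0,-4.3,0,0, -3.9,-0.1,-0.2,0,-4.3,0,0, -3.9,-0.1,0,0,-4.3,0,0]'
python3 - <<'E'
from h import *
st(); plan([.465,.04,.27],-90)
E
```

```text
t: 1.3
position: [0.3823, -0.1402, 0.2608]
orientation: [-1.568, -0.003, -1.85]
force: [0.6, -0.1, 0.3]
grip_width: 1.002
t 1.30 p [ 0.3823 -0.1402  0.2608] rpy [ -89.82   -0.18 -105.99] F [ 0.6 -0.1  0.3] w 1.002 q [-0.5   0.17  1.83 -0.    1.14 -0.22]
delta world cm [ 8.27 18.02  0.92] rotvec [ -0.16 -15.99   0.21] n 6
-3.27,-0.16,0.50, -0.03,-2.66,0.03,0,
-3.24,-0.16,0.65, -0.03,-2.66,0.03,0,
-3.21,-0.16,0.80, -0.03,-2.66,0.03,0,
-3.17,-0.16,0.95, -0.03,-2.66,0.03,0,
-3.12,-0.16,1.09, -0.03,-2.66,0.03,0,
-3.06,-0.16,1.24, -0.03,-2.66,0.03,0,
```

```bash
python3 -m inch '[-3.3,-0.2,0.5,0,-2.7,0,0, -3.3,-0.2,0.7,0,-2.7,0,0, -3.2,-0.2,0.8,0,-2.7,0,0, -3.2,-0.2,1,0,-2.7,0,0, -3.1,-0.2,1.1,0,-2.7,0,0, -3,-0.2,1.2,0,-2.6,0,0, 0,0,0,0,0,0,0]'
python3 - <<'E'
from h import *
import pickle
st(); c=cam("wrist"); pickle.dump(c,open("w1.pkl","wb")); crop(c,0,0,640,400,1.25,"pics/w1.png")
E
```

```text
t: 1.88
position: [0.4677, 0.0573, 0.2743]
orientation: [-1.564, -0.003, -1.544]
force: [-1.3, -0.9, -0.7]
grip_width: 1.001
t 1.88 p [0.4677 0.0573 0.2743] rpy [-89.62  -0.19 -88.46] F [-1.3 -0.9 -0.7] w 1.001 q [-0.    0.25  1.68 -0.    1.21 -0.03]
```

View pics/w1.png

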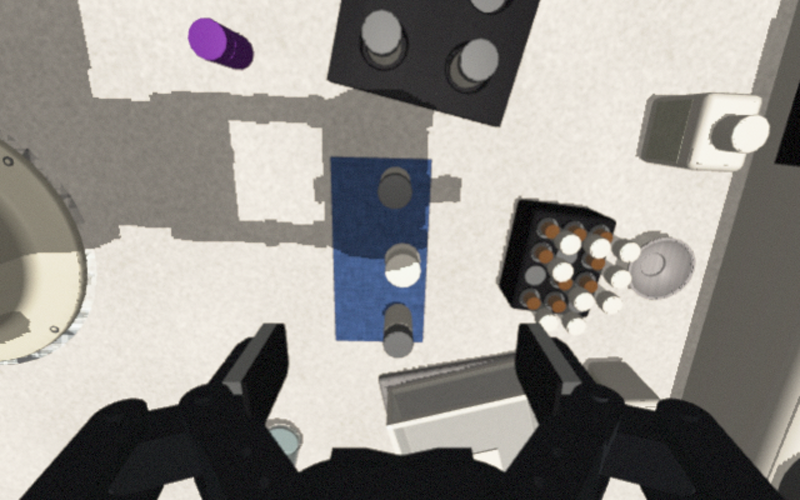

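Run:
```python
from h import *
import pickle
c=pickle.load(open("w1.pkl","rb"));u=lambda p:np.array(p)/1.25
print(plane(c,u([(395,191),(398,344)]),.065).round(4))
print("jar",plane(c,u([(403,272)]),.037).round(4))
print("caps",plane(c,u([(381,32),(480,60)]),.07).round(4))
crop(c,250,90,390,300,3,"pics/w1c.png")
```

```text
[[ 0.4637  0.0793  0.065 ]
 [ 0.4698 -0.0681  0.065 ]]
jar [[ 0.4731 -0.0048  0.037 ]]
caps [[0.4508 0.1978 0.07  ]
 [0.5257 0.181  0.07  ]]
```

View pics/w1c.png

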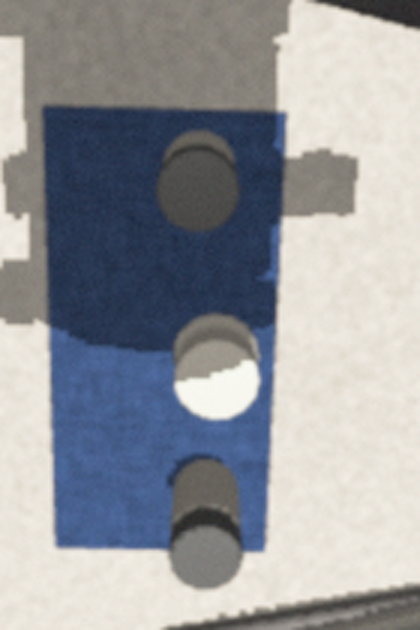

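Run:
```python
from h import *
import pickle
c=pickle.load(open("w1.pkl","rb"));u=lambda p:np.array(p)/1.25
print("rack",plane(c,u([(519,200),(500,285),(518,307)]),.055).round(4))
print("tubes",plane(c,u([(570,244),(563,272),(600,248)]),.107).round(4))
plan([.464,.079,.15],-103,5,90)
```

```text
rack [[ 0.5726  0.0725  0.055 ]
 [ 0.5644 -0.0086  0.055 ]
 [ 0.5841 -0.031   0.055 ]]
tubes [[0.6    0.0489 0.107 ]
 [0.5981 0.0256 0.107 ]
 [0.6238 0.0462 0.107 ]]
delta world cm [ -0.27   2.33 -12.4 ] rotvec [-0.34 14.45  0.19] n 5
-0.48,2.48,-0.05, -0.07,2.89,0.04,90,
-0.47,2.48,-0.08, -0.07,2.89,0.04,90,
-0.47,2.48,-0.10, -0.07,2.89,0.04,90,
-0.46,2.48,-0.12, -0.07,2.89,0.04,90,
-0.45,2.48,-0.14, -0.07,2.89,0.04,90,
```

```bash
python3 -m inch '[-0.5,2.5,-0.1,-0.1,2.9,0,90, -0.5,2.5,-0.1,-0.1,2.9,0,90, -0.5,2.5,-0.1,-0.1,2.9,0,90, -0.5,2.5,-0.1,-0.1,2.9,0,90, -0.4,2.5,-0.1,0,2.9,0,90, 0,0,0,0,0,0,90, 0,0,0,0,0,0,90]'
python3 - <<'E'
from h import *
import pickle
st(); c=cam("wrist"); crop(c,0,0,640,400,1.25,"pics/w2.png")
plan([.464,.079,.045],-103,None,90)
print(proj(c,[(.464,.079,.065)])*1.25)
E
```

```text
t: 2.52
position: [0.4638, 0.0766, 0.1463]
orientation: [-1.567, -0.004, -1.813]
force: [0.4, 0.5, 0.6]
grip_width: 0.642
t 2.52 p [0.4638 0.0766 0.1463] rpy [ -89.8    -0.24 -103.85] F [0.4 0.5 0.6] w 0.642 q [ 0.04  0.43  1.84 -0.01  0.87  0.29]
delta world cm [  0.03   0.24 -10.16] rotvec [-0.21 -0.86  0.24] n 3
-0.09,3.39,-0.02, -0.07,-0.29,0.08,90,
-0.09,3.39,-0.02, -0.07,-0.29,0.08,90,
-0.09,3.39,-0.01, -0.07,-0.29,0.08,90,
[[398.40859491 266.01096988]]
```

View pics/w2.png

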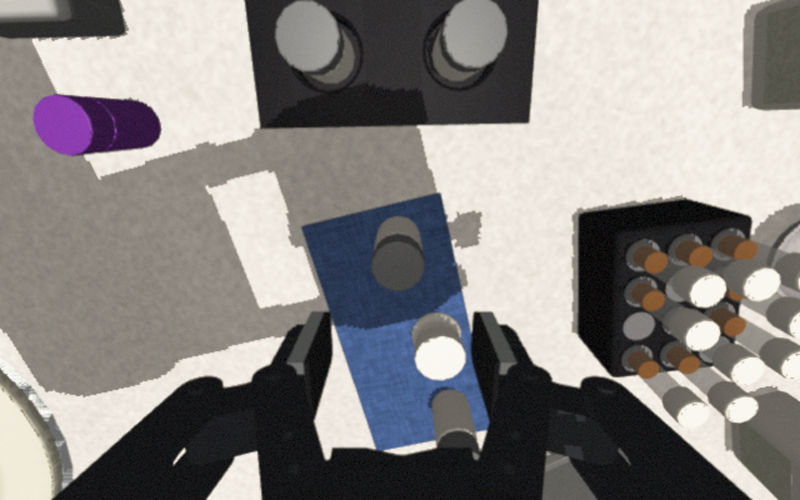

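```bash
python3 -m inch '[-0.1,3.4,0,-0.1,-0.2,0.1,90, -0.1,3.4,0,-0.1,0,0.1,90, -0.1,3.3,0,-0.1,0,0.1,90, 0,0,0,0,0,0,90, 0,0,0,0,0,0,255, 0,0,0,0,0,0,255, 0,0,0,0,0,0,255, 0,0,0,0,0,0,255, 0,0,0,0,0,0,255, 0,0,0,0,0,0,255]' 40
python3 - <<'E'
from h import *
st(); c=cam("wrist"); crop(c,0,0,640,400,1,"pics/w3.png")
plan([.49,.165,.25],-103,None,255)
E
```

```text
t: 3.4
position: [0.4752, 0.0763, 0.0589]
orientation: [-1.549, 0.007, -1.803]
force: [-0.1, -0.8, -0.1]
grip_width: 0.333
t 3.40 p [0.4752 0.0763 0.0589] rpy [ -88.75    0.4  -103.3 ] F [-0.1 -0.8 -0.1] w 0.333 q [0.03 0.59 1.9  0.   0.63 0.27]
delta world cm [ 1.48  8.87 19.11] rotvec [-1.26 -0.31 -0.4 ] n 6
-1.52,-3.18,-0.03, -0.21,-0.05,-0.07,255,
-1.51,-3.18,-0.04, -0.21,-0.05,-0.07,255,
-1.51,-3.18,-0.05, -0.21,-0.05,-0.07,255,
-1.51,-3.18,-0.06, -0.21,-0.05,-0.07,255,
-1.50,-3.18,-0.07, -0.21,-0.05,-0.07,255,
-1.50,-3.18,-0.08, -0.21,-0.05,-0.07,255,
```

View pics/w3.png

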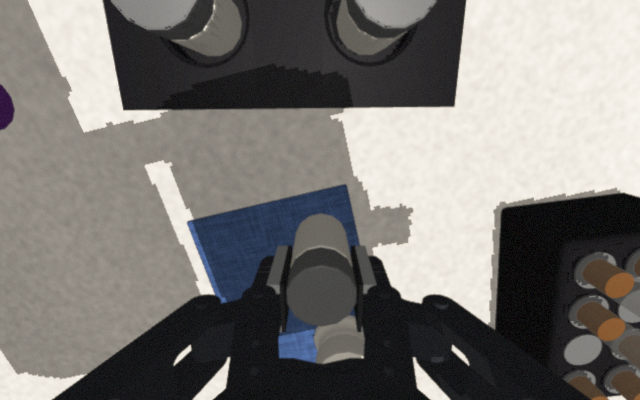

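```bash
python3 -m inch '[0,-1,0,0,0,0,255, 0,-3,0,-0.4,0,-0.1,255, 0,-3,0,-0.4,0,-0.1,255, 0,-3,0,-0.4,0,-0.1,255]'
python3 - <<'E'
from h import *
st(); c=cam("wrist"); crop(c,0,0,640,400,1,"pics/w4.png")
c=cam("side"); crop(c,240,80,640,380,2,"pics/d4.png")
plan([.49,.165,.25],-103,None,255)
E
```

```text
t: 3.78
position: [0.4703, 0.0761, 0.1586]
orientation: [-1.579, -0.001, -1.803]
force: [0.9, -0.5, -0.6]
grip_width: 0.337
t 3.78 p [0.4703 0.0761 0.1586] rpy [-9.0490e+01 -5.0000e-02 -1.0328e+02] F [ 0.9 -0.5 -0.6] w 0.337 q [0.03 0.42 1.81 0.   0.93 0.26]
delta world cm [1.69 8.88 8.84] rotvec [ 0.04 -0.27 -0.07] n 4
-2.26,-2.21,-0.10, 0.01,-0.07,-0.02,255,
-2.26,-2.21,-0.10, 0.01,-0.07,-0.02,255,
-2.26,-2.21,-0.09, 0.01,-0.07,-0.02,255,
-2.26,-2.21,-0.09, 0.01,-0.07,-0.02,255,
```

View pics/w4.png

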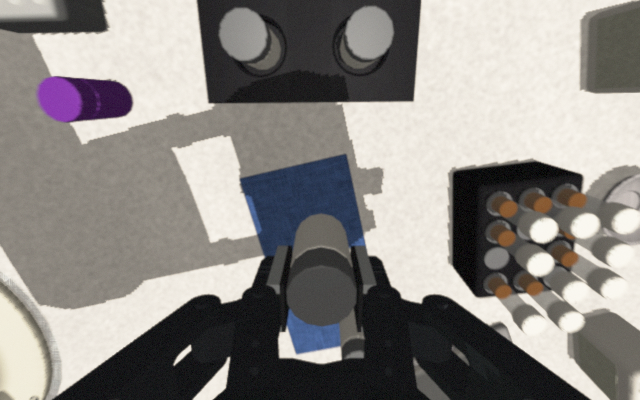

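View pics/d4.png

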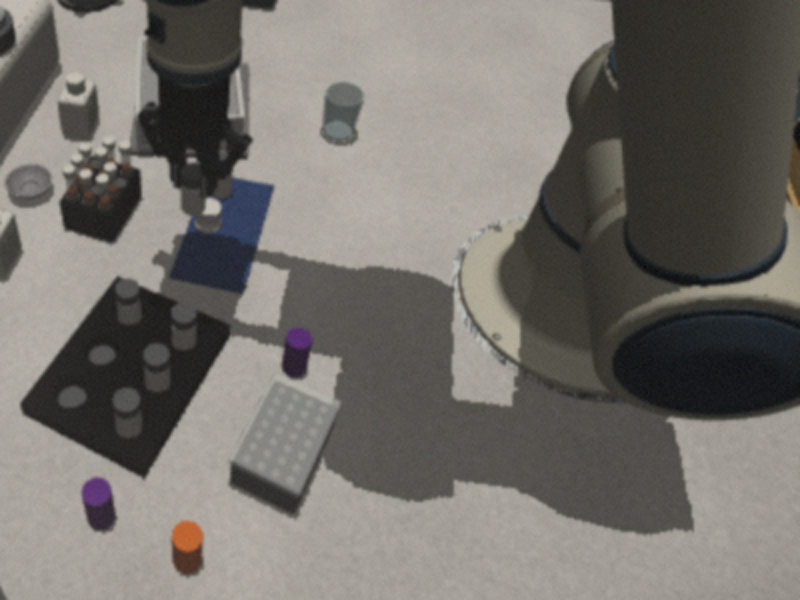

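```bash
python3 -m inch '[-2.3,-2.2,-0.1,0.1,0,0,255, -2.3,-2.2,-0.1,0,0,0,255, -2.3,-2.2,-0.1,0,0,0,255, -2.3,-2.2,-0.1,0,0,0,255, 0,0,0,0,0,0,255, 0,0,0,0,0,0,255]'
python3 - <<'E'
from h import *
import pickle
st(); c=cam("wrist"); crop(c,0,0,640,400,1.25,"pics/w5.png"); pickle.dump(c,open("w5.pkl","wb"))
p,R=Rt()
for h in (-.005,-.01,-.015):print(h,proj(c,[p+R@np.array([x,h,0]) for x in (-.015,0,.015)]))
E
```

```text
t: 4.38
position: [0.4896, 0.1701, 0.2542]
orientation: [-1.569, 0.002, -1.804]
force: [0.1, -1.3, -0.8]
grip_width: 0.341
t 4.38 p [0.4896 0.1701 0.2542] rpy [ -89.9     0.12 -103.36] F [ 0.1 -1.3 -0.8] w 0.341 q [0.22 0.34 1.6  0.   1.2  0.45]
-0.005 [[319.11319774 257.04383313]
 [319.17128343 288.0864274 ]
 [319.22566965 317.07502171]]
-0.01 [[319.02889415 263.0097994 ]
 [319.0920815  294.95920775]
 [319.15109915 324.71954945]]
-0.015 [[318.93805265 269.43869167]
 [319.00696773 302.34530219]
 [319.07116497 332.91428509]]
```

View pics/w5.png

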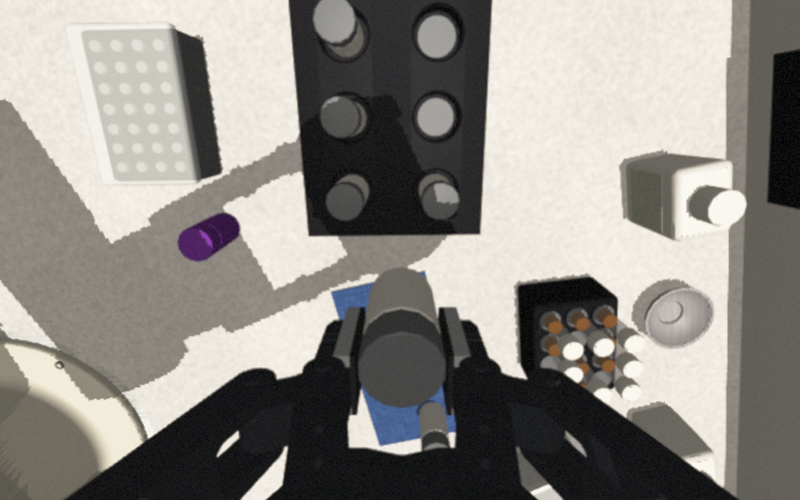

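Run:
```python
from h import *
import pickle
c=pickle.load(open("w5.pkl","rb"))
g=cv2.cvtColor(c["pixels"],cv2.COLOR_RGB2GRAY)
m=(g[0:130,325:375]>100).astype(np.uint8)
n,l,s,ce=cv2.connectedComponentsWithStats(m)
for i in range(1,n):
    if s[i,4]>100: print("pad",s[i],ce[i]+[325,0],plane(c,[ce[i]+[325,0]],.009).round(4))
u=lambda p:np.array(p)/1.25
e=plane(c,u([(309,236),(480,233),(290,0),(492,0)]),.024);print(e.round(4))
print("edge angles",np.degrees(np.arctan2(*(e[1]-e[0])[:2][::-1])),np.degrees(np.arctan2(*(e[2]-e[0])[:2][::-1]))-90,np.degrees(np.arctan2(*(e[3]-e[1])[:2][::-1]))-90, np.linalg.norm(e[1]-e[0]))
caps=plane(c,u([(335,20),(344,116),(345,201),(440,197)]),.070);print(caps.round(4))
crop(c,225,0,405,195,4,"pics/w5c.png")
```

```text
pad [  9  12  31  34 841] [348.93460166  28.68014269] [[0.5533 0.3065 0.009 ]]
pad [  9  78  29  31 715] [348.03356643  93.2013986 ] [[0.5392 0.2441 0.009 ]]
[[0.4021 0.1682 0.024 ]
 [0.5574 0.1342 0.024 ]
 [0.4453 0.3552 0.024 ]
 [0.5992 0.3186 0.024 ]]
edge angles -12.349433575257292 -13.00141385260929 -12.758726510408763 0.15893754162347942
[[0.48   0.3222 0.07  ]
 [0.4688 0.2603 0.07  ]
 [0.4522 0.1991 0.07  ]
 [0.5255 0.1849 0.07  ]]
```

View pics/w5c.png

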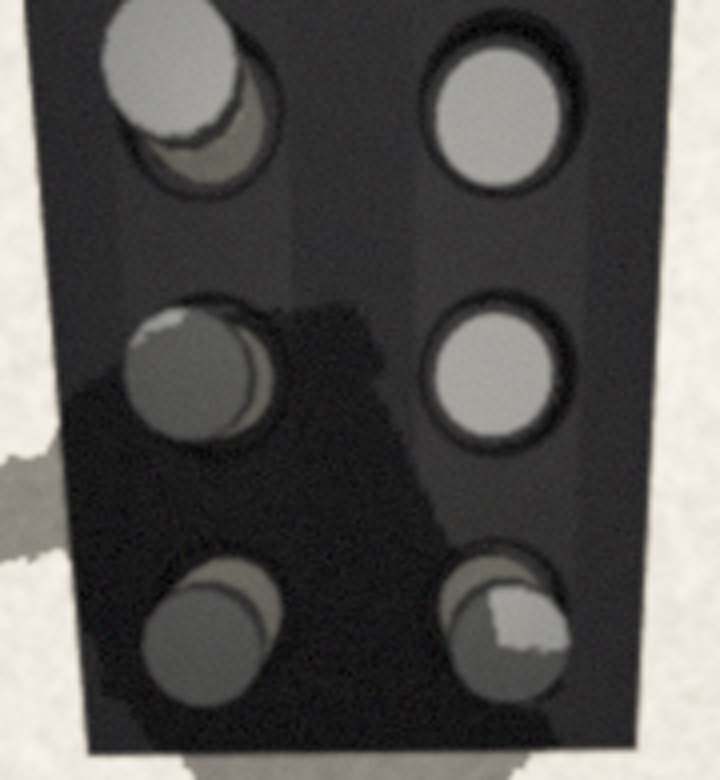

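Run:
```python
from h import *
plan([.5533,.3065,.15],-102.7,6,255)
```

```text
delta world cm [  6.35  13.65 -10.42] rotvec [-0.11 -0.69 -0.14] n 6
-2.45,1.74,0.50, -0.02,-0.11,-0.02,255,
-2.45,1.74,0.51, -0.02,-0.11,-0.02,255,
-2.45,1.74,0.51, -0.02,-0.11,-0.02,255,
-2.45,1.74,0.52, -0.02,-0.11,-0.02,255,
-2.45,1.74,0.52, -0.02,-0.11,-0.02,255,
-2.45,1.74,0.53, -0.02,-0.11,-0.02,255,
```

```bash
python3 -m inch '[-2.5,1.7,0.5,0,-0.1,0,255, -2.5,1.7,0.5,0,-0.1,0,255, -2.5,1.7,0.5,0,-0.1,0,255, -2.5,1.7,0.5,0,-0.1,0,255, -2.4,1.7,0.5,0,-0.1,0,255, -2.4,1.7,0.5,0,-0.1,0,255, 0,0,0,0,0,0,255, 0,0,0,0,0,0,255]'
python3 - <<'E'
from h import *
st()
plan([.5533,.3065,.11],-102.7,3,255)
E
```

```text
t: 5.1
position: [0.552, 0.3049, 0.1391]
orientation: [-1.577, -0.006, -1.8]
force: [0.3, -0.1, -0.3]
grip_width: 0.34
t 5.10 p [0.552  0.3049 0.1391] rpy [ -90.35   -0.32 -103.13] F [ 0.3 -0.1 -0.3] w 0.340 q [ 0.41  0.62  1.44 -0.    1.08  0.64]
delta world cm [ 0.13  0.16 -2.91] rotvec [ 0.35 -0.43  0.32] n 3
-0.07,0.97,0.04, 0.12,-0.14,0.11,255,
-0.07,0.97,0.03, 0.12,-0.14,0.11,255,
-0.06,0.97,0.03, 0.12,-0.14,0.11,255,
```

```bash
python3 -m inch '[-0.1,0.9,0,0.1,-0.1,0.1,255, -0.1,0.9,0,0.1,-0.1,0.1,255, 0,0.5,0,0.1,-0.1,0.1,255, 0,0.2,0,0,0,0,255, 0,0,0,0,0,0,255]'
python3 - <<'E'
from h import *
st()
c=cam("wrist"); crop(c,0,0,640,400,1.25,"pics/w6.png")
c=cam("scene"); crop(c,360,100,510,230,5,"pics/s6.png")
plan([.5533,.3065,.062],-102.7,5,255)
E
```

```text
t: 5.52
position: [0.5507, 0.3024, 0.1105]
orientation: [-1.574, -0.002, -1.797]
force: [-0.1, -0.7, -0.5]
grip_width: 0.344
t 5.52 p [0.5507 0.3024 0.1105] rpy [ -90.18   -0.14 -102.97] F [-0.1 -0.7 -0.5] w 0.344 q [ 0.41  0.65  1.47 -0.    1.02  0.63]
delta world cm [ 0.22  0.38 -4.92] rotvec [ 0.14 -0.26  0.11] n 5
-0.08,0.98,0.03, 0.03,-0.05,0.02,255,
-0.08,0.98,0.03, 0.03,-0.05,0.02,255,
-0.08,0.98,0.03, 0.03,-0.05,0.02,255,
-0.08,0.98,0.03, 0.03,-0.05,0.02,255,
-0.08,0.98,0.03, 0.03,-0.05,0.02,255,
```

View pics/w6.png

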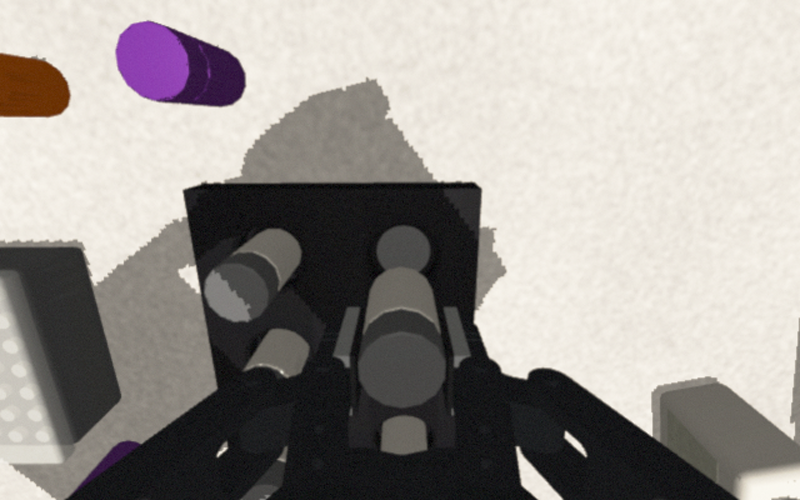

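View pics/s6.png

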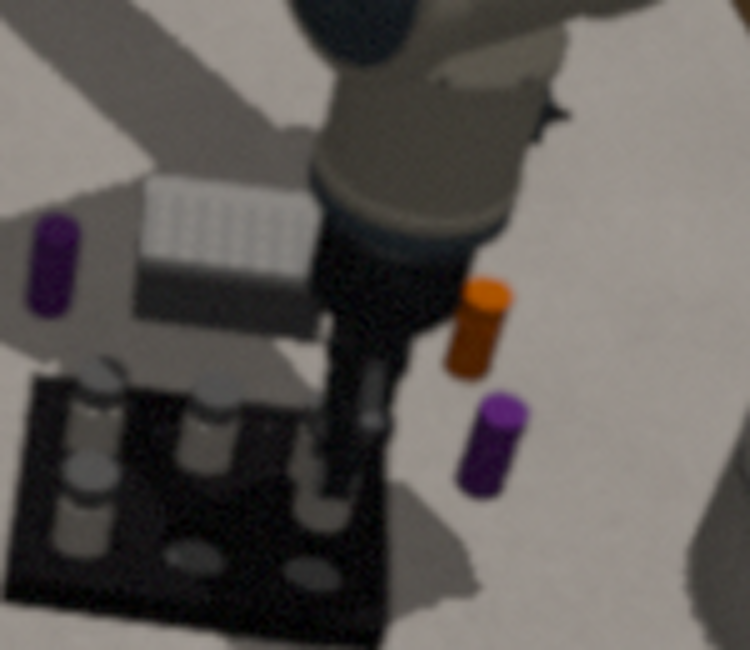

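```bash
python3 -m inch '[-0.3,0.5,0.1,0,-0.1,0,255, -0.3,0.7,0.1,0,-0.1,0,255, -0.1,0.7,0,0,0,0,255, 0,0.3,0,0,0,0,255, 0,0,0,0,0,0,255]'
python3 - <<'E'
from h import *
st()
c=cam("wrist");crop(c,0,0,640,400,1.25,"pics/w7.png")
p,R=Rt();print("pads pred",proj(c,[(.5533,.3065,.009)])*1.25, "cap", proj(c,[p+R@[0,-.01,0]])*1.25)
plan([.5533,.3065,.062],-102.7,5,255)
E
```

```text
t: 6.03
position: [0.5559, 0.3102, 0.0884]
orientation: [-1.571, 0.0, -1.793]
force: [0.1, 0.5, -0.4]
grip_width: 0.342
t 6.03 p [0.5559 0.3102 0.0884] rpy [ -90.      0.   -102.75] F [ 0.1  0.5 -0.4] w 0.342 q [ 0.42  0.69  1.47 -0.    0.98  0.64]
pads pred [[396.42645847 278.7667306 ]] cap [[398.16865104 368.86855318]]
delta world cm [-0.26 -0.36 -2.66] rotvec [ 0.   -0.05  0.  ] n 5
0.08,0.53,-0.03, 0.00,-0.01,0.00,255,
0.08,0.53,-0.03, 0.00,-0.01,0.00,255,
0.08,0.53,-0.03, 0.00,-0.01,0.00,255,
0.08,0.53,-0.03, 0.00,-0.01,0.00,255,
0.08,0.53,-0.03, 0.00,-0.01,0.00,255,
```

View pics/w7.png

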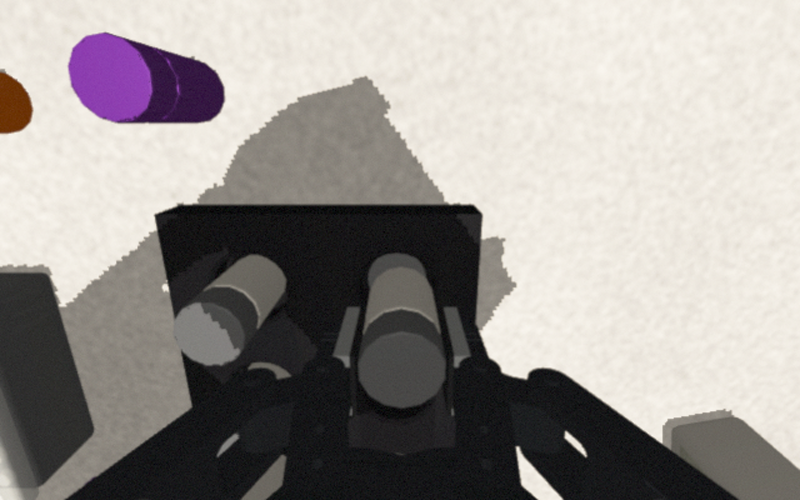

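```bash
python3 -m inch '[0.2,0.1,-0.1,0,0,0,255, 0.2,0.3,-0.1,0,0,0,255, 0,0.3,0,0,0,0,255, 0,0.3,0,0,0,0,255, 0,0,0,0,0,0,255, 0,0,0,0,0,0,255]'
python3 - <<'E'
from h import *
st()
plan([.5533,.3065,.062],-102.7,1,255)
E
```

```text
t: 6.58
position: [0.5526, 0.3061, 0.0779]
orientation: [-1.571, -0.0, -1.793]
force: [0.2, -0.3, -0.9]
grip_width: 0.34
t 6.58 p [0.5526 0.3061 0.0779] rpy [ -89.99   -0.   -102.75] F [ 0.2 -0.3 -0.9] w 0.340 q [ 0.41  0.7   1.49 -0.    0.95  0.63]
delta world cm [ 0.07  0.04 -1.59] rotvec [-0.01 -0.05  0.  ] n 1
-0.05,1.59,0.06, -0.01,-0.05,0.00,255,
```

```bash
python3 -m inch '[0,0.3,0,0,0,0,255, 0,0.3,0.1,0,0,0,255, 0,0.3,0,0,0,0,255, 0,0.3,0,0,0,0,255, 0,0,0,0,0,0,255, 0,0,0,0,0,0,255]'
python3 - <<'E'
from h import *
st()
plan([.5533,.3065,.061],-102.7,1,255)
E
```

```text
t: 7.08
position: [0.554, 0.306, 0.0646]
orientation: [-1.57, 0.0, -1.793]
force: [0.9, 0.4, -0.3]
grip_width: 0.341
t 7.08 p [0.554  0.306  0.0646] rpy [-8.9980e+01  1.0000e-02 -1.0275e+02] F [ 0.9  0.4 -0.3] w 0.341 q [ 0.41  0.72  1.5  -0.    0.93  0.63]
delta world cm [-0.07  0.05 -0.36] rotvec [-0.02 -0.05 -0.01] n 1
-0.04,0.36,-0.08, -0.02,-0.05,-0.01,255,
```

```bash
for i in 1; do python3 -m inch '[0,0.2,0,0,0,0,255, 0,0.1,0,0,0,0,255, 0,0.1,0,0,0,0,255, 0,0,0,0,0,0,255]'; done
python3 - <<'E'
from h import *
st()
c=cam("side");crop(c,240,200,370,320,5,"pics/d8.png")
E
```

```text
t: 7.42
position: [0.554, 0.3061, 0.0603]
orientation: [-1.57, 0.0, -1.793]
force: [-0.6, -0.5, 0.3]
grip_width: 0.339
t 7.42 p [0.554  0.3061 0.0603] rpy [-8.9970e+01  2.0000e-02 -1.0275e+02] F [-0.6 -0.5  0.3] w 0.339 q [ 0.41  0.72  1.5  -0.    0.92  0.63]
```

View pics/d8.png

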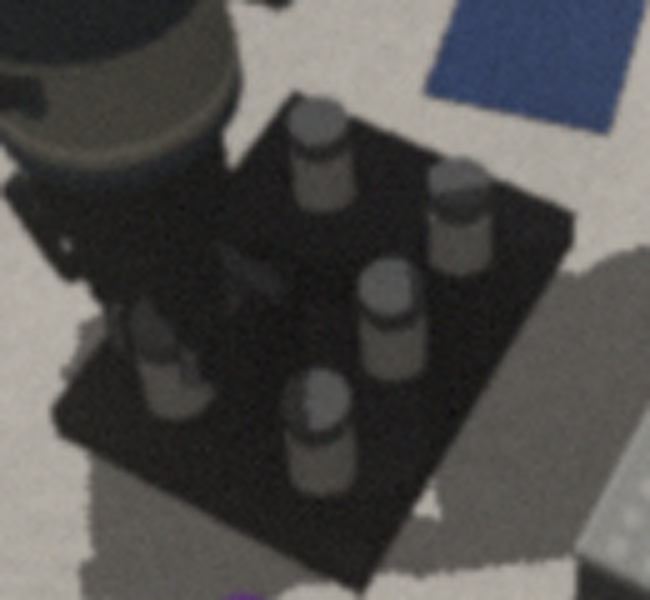

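```bash
python3 -m inch '[0,0.1,0,0,0,0,255, 0,0.1,0,0,0,0,255, 0,0,0,0,0,0,255]'
```

```text
t: 7.72
position: [0.5542, 0.3061, 0.0584]
orientation: [-1.57, 0.001, -1.793]
force: [-0.7, -0.8, -1.1]
grip_width: 0.337
```

```bash
python3 -m inch '[0,0.1,0,0,0,0,255, 0,0.1,0,0,0,0,255, 0,0,0,0,0,0,255]';python3 -m inch '[0,0.1,0,0,0,0,255, 0,0.1,0,0,0,0,255, 0,0,0,0,0,0,255]'
```

```text
t: 7.97
position: [0.5544, 0.3063, 0.0583]
orientation: [-1.569, 0.001, -1.793]
force: [0.1, -0.7, 0.1]
grip_width: 0.342
t: 8.22
position: [0.5547, 0.3066, 0.0582]
orientation: [-1.568, 0.003, -1.793]
force: [-0.2, -0.6, 0.1]
grip_width: 0.338
```

```bash
python3 -m inch '[0,0,0,0,0,0,100, 0,0,0,0,0,0,100, 0,0,0,0,0,0,100, 0,0,0,0,0,0,100]'; python3 -m inch '[0,-0.5,0,0,0,0,100, 0,-1.5,0,0,0,0,100, 0,-3,0,0,0,0,100, 0,-3,0,0,0,0,100, 0,-1,0,0,0,0,100, 0,0,0,0,0,0,100]';python3 - <<'E'
from h import *
st()
c=cam("wrist");crop(c,0,0,640,400,1.25,"pics/w9.png")
c=cam("side");crop(c,240,200,370,320,5,"pics/d9.png")
E
```

```text
t: 8.55
position: [0.5548, 0.3066, 0.0579]
orientation: [-1.567, 0.003, -1.793]
force: [0.4, -0.3, 0.3]
grip_width: 0.607
t: 9.05
position: [0.5534, 0.3059, 0.1506]
orientation: [-1.571, -0.0, -1.793]
force: [-0.6, -0.5, 0.4]
grip_width: 0.61
t 9.05 p [0.5534 0.3059 0.1506] rpy [ -90.01   -0.   -102.74] F [-0.6 -0.5  0.4] w 0.610 q [0.41 0.61 1.43 0.   1.1  0.63]
```

View pics/w9.png

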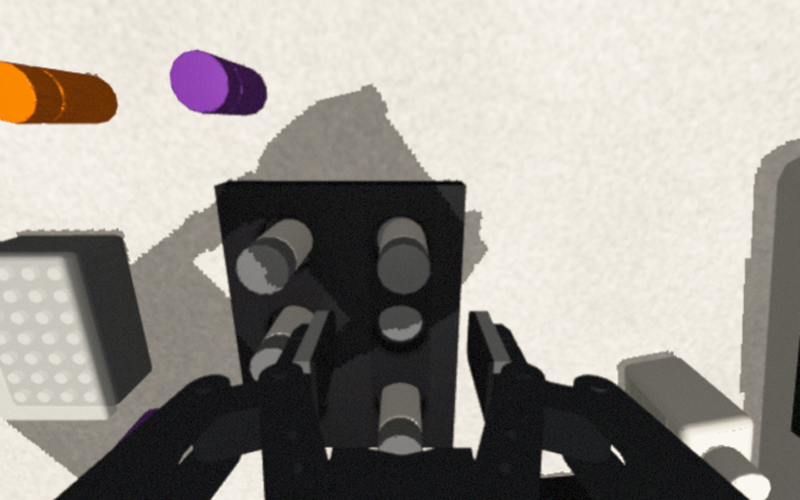

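View pics/d9.png

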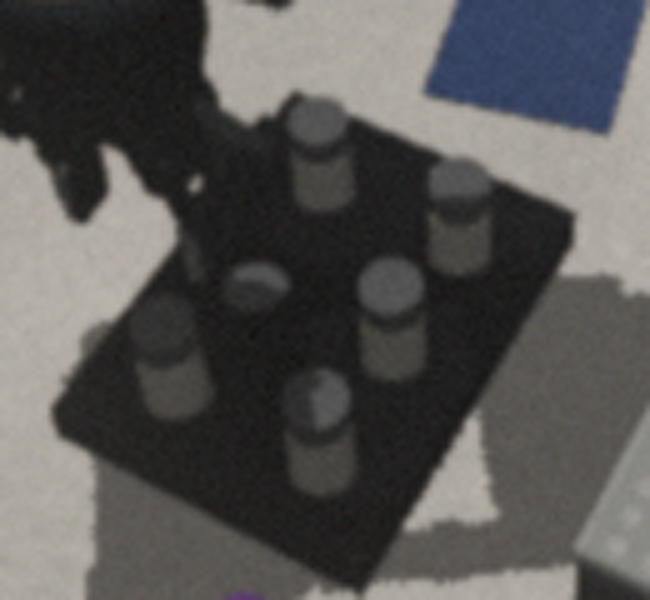

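Run:
```python
from h import *
c=cam("wrist"); d=cam("side")
for z in (.07,.075,.08): print(z,plane(c,[np.array((403,264))/1.25],z),proj(d,[(.5535,.3065,z)])*5-[1200,1000])
print("bottom rim hole", (proj(d,[(.5535,.3065,.008),(.5535,.3065,.024)])-[240,200])*5)
plan([.51,.10,.22],-102.7,None,90)
```

```text
0.07 [[0.55548237 0.3099519  0.07      ]] [[162.27450967 319.84355175]]
0.075 [[0.55587697 0.31173578 0.075     ]] [[160.96563374 313.56788491]]
0.08 [[0.55627157 0.31351966 0.08      ]] [[159.64535234 307.23752784]]
bottom rim hole [[177.61294201 393.38640103]
 [173.80592091 375.13301539]]
delta world cm [ -4.19 -20.53   7.3 ] rotvec [ 0.25 -0.05  0.17] n 6
3.49,-1.21,0.07, 0.04,-0.01,0.03,90,
3.49,-1.21,0.07, 0.04,-0.01,0.03,90,
3.49,-1.21,0.07, 0.04,-0.01,0.03,90,
3.49,-1.21,0.07, 0.04,-0.01,0.03,90,
3.49,-1.21,0.07, 0.04,-0.01,0.03,90,
3.49,-1.22,0.07, 0.04,-0.01,0.03,90,
```

Run:
```python
from h import *
plan([.470,-.060,.17],-100,11,90)
```

```text
delta world cm [ -8.19 -36.53   2.3 ] rotvec [ 0.25 -2.75  0.17] n 11
3.40,-0.20,0.01, 0.02,-0.25,0.02,90,
3.40,-0.20,-0.01, 0.02,-0.25,0.02,90,
3.40,-0.20,-0.02, 0.02,-0.25,0.02,90,
3.40,-0.20,-0.04, 0.02,-0.25,0.02,90,
3.40,-0.20,-0.05, 0.02,-0.25,0.02,90,
3.40,-0.20,-0.07, 0.02,-0.25,0.02,90,
3.40,-0.20,-0.08, 0.02,-0.25,0.02,90,
3.40,-0.21,-0.10, 0.02,-0.25,0.02,90,
3.40,-0.21,-0.11, 0.02,-0.25,0.02,90,
3.40,-0.21,-0.13, 0.02,-0.25,0.02,90,
3.40,-0.21,-0.14, 0.02,-0.25,0.02,90,
```

```bash
python3 -m inch '[3.4,-0.3,0,0,-0.2,0,90, 3.4,-0.3,0,0,-0.2,0,90, 3.4,-0.3,0,0,-0.2,0,90, 3.4,-0.2,0,0,-0.2,0,90, 3.4,-0.2,0,0,-0.2,0,90, 3.4,-0.2,-0.1,0,-0.2,0,90, 3.4,-0.2,-0.1,0,-0.2,0,90, 3.4,-0.2,-0.1,0,-0.2,0,90, 3.4,-0.2,-0.1,0,-0.2,0,90, 2.6,-0.2,-0.1,0,-0.2,0,90, 1.5,-0.2,-0.1,0,-0.2,0,90, 0,0,0,0,0,0,90]'
python3 - <<'E'
from h import *
st(); c=cam("wrist"); crop(c,0,0,640,400,1.25,"pics/w10.png")
plan([.470,-.068,.13],-100,3,90)
print(proj(c,[(.4698,-.068,.065)])*1.25)
E
```

```text
t: 10.25
position: [0.4642, -0.0461, 0.1595]
orientation: [-1.598, -0.007, -1.748]
force: [0.5, 1.2, -0.9]
grip_width: 0.65
t 10.25 p [ 0.4642 -0.0461  0.1595] rpy [ -91.55   -0.41 -100.18] F [ 0.5  1.2 -0.9] w 0.650 q [-0.22  0.41  1.82 -0.01  0.94 -0.04]
delta world cm [ 0.57 -2.29 -2.93] rotvec [ 1.57 -0.2   0.4 ] n 3
0.71,0.97,0.35, 0.52,-0.07,0.13,90,
0.71,0.97,0.34, 0.52,-0.07,0.13,90,
0.71,0.97,0.33, 0.52,-0.07,0.13,90,
[[419.72229922 293.60795856]]
```

View pics/w10.png

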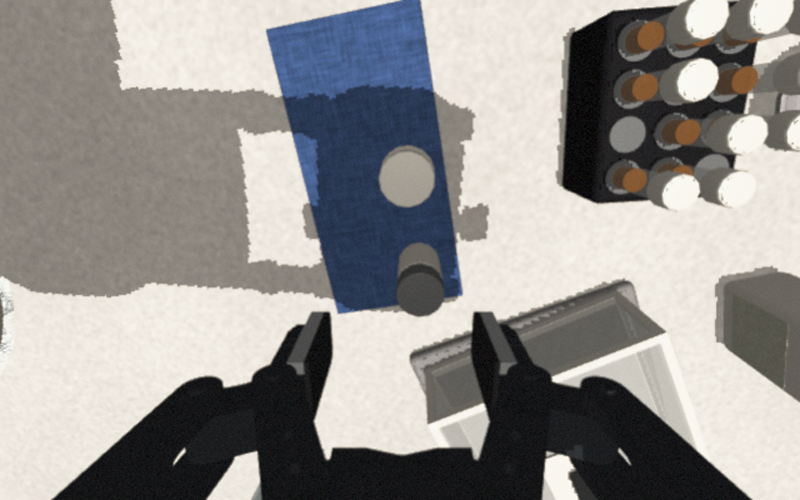

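```bash
python3 -m inch '[0.8,1,0.4,0.5,0,0.1,90, 0.8,1,0.3,0.5,0,0.1,90, 0.5,1,0.2,0.4,0,0.1,90, 0,0.2,0,0,0,0,90, 0,0,0,0,0,0,90]'
python3 - <<'E'
from h import *
st(); 
plan([.470,-.068,.08],-100,4,90)
E
```

```text
t: 10.72
position: [0.4683, -0.0648, 0.123]
orientation: [-1.578, -0.0, -1.749]
force: [-0.5, 0.1, -0.0]
grip_width: 0.642
t 10.72 p [ 0.4683 -0.0648  0.123 ] rpy [-9.0400e+01 -2.0000e-02 -1.0019e+02] F [-0.5  0.1 -0. ] w 0.642 q [-0.26  0.47  1.85 -0.    0.82 -0.08]
delta world cm [ 0.17 -0.32 -4.3 ] rotvec [ 0.4  -0.19  0.01] n 4
0.07,1.07,0.06, 0.10,-0.05,0.00,90,
0.07,1.07,0.06, 0.10,-0.05,0.00,90,
0.07,1.07,0.06, 0.10,-0.05,0.00,90,
0.07,1.07,0.06, 0.10,-0.05,0.00,90,
```

```bash
python3 -m inch '[0.2,1,0.1,0.1,0,0,90, 0.2,1,0.1,0.1,0,0,90, 0.1,1,0,0.1,0,0,90, 0,1,0,0.1,0,0,90, 0,0.4,0,0,0,0,90, 0,0,0,0,0,0,90, 0,0,0,0,0,0,90]'
python3 - <<'E'
from h import *
st(); 
plan([.470,-.068,.047],-100,4,90)
E
```

```text
t: 11.3
position: [0.4701, -0.0647, 0.078]
orientation: [-1.574, 0.0, -1.744]
force: [-0.7, 0.5, 0.4]
grip_width: 0.646
t 11.30 p [ 0.4701 -0.0647  0.078 ] rpy [-9.016e+01  2.000e-02 -9.994e+01] F [-0.7  0.5  0.4] w 0.646 q [-0.26  0.55  1.89  0.    0.7  -0.09]
delta world cm [-0.01 -0.33 -3.1 ] rotvec [ 0.16  0.06 -0.02] n 4
0.08,0.77,0.01, 0.04,0.02,-0.01,90,
0.08,0.77,0.01, 0.04,0.02,-0.01,90,
0.08,0.77,0.01, 0.04,0.02,-0.01,90,
0.08,0.77,0.01, 0.04,0.02,-0.01,90,
```

```bash
python3 -m inch '[0.2,0.8,0,0,0,0,90, 0.2,0.8,0,0,0,0,90, 0.1,0.8,0,0,0,0,90, 0,0,0,0,0,0,90]'
python3 - <<'E'
from h import *
st(); c=cam("wrist"); crop(c,0,0,640,400,1,"pics/w11.png")
plan([.470,-.068,.047],-100,1,90)
E
```

```text
t: 11.63
position: [0.4702, -0.0697, 0.0533]
orientation: [-1.571, 0.0, -1.743]
force: [-0.8, -0.3, -0.2]
grip_width: 0.643
t 11.63 p [ 0.4702 -0.0697  0.0533] rpy [-9.000e+01  1.000e-02 -9.988e+01] F [-0.8 -0.3 -0.2] w 0.643 q [-0.27  0.6   1.9   0.    0.64 -0.1 ]
delta world cm [-0.03  0.16 -0.67] rotvec [-0.    0.12 -0.01] n 1
-0.16,0.67,-0.06, -0.00,0.12,-0.01,90,
```

View pics/w11.png

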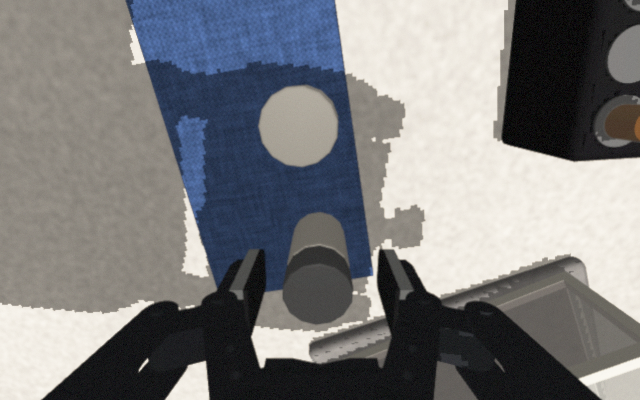

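```bash
python3 -m inch '[-0.1,0.3,0,0,0,0,90, 0,0.2,0,0,0,0,90, 0,0,0,0,0,0,90]'; python3 -m inch '[0,0,0,0,0,0,255, 0,0,0,0,0,0,255, 0,0,0,0,0,0,255, 0,0,0,0,0,0,255, 0,0,0,0,0,0,255, 0,0,0,0,0,0,255]' 40
```

```text
t: 11.93
position: [0.4705, -0.0688, 0.0482]
orientation: [-1.571, 0.0, -1.744]
force: [-0.8, -0.6, 0.6]
grip_width: 0.65
t: 12.43
position: [0.4707, -0.0687, 0.0488]
orientation: [-1.57, 0.0, -1.744]
force: [0.4, 0.2, -0.8]
grip_width: 0.339
```

```bash
python3 -m inch '[0,-1,0,0,0,0,255, 0,-3,0,0,0,0,255, 0,-3,0,0,0,0,255, 0,-3,0,0,0,0,255, 0,-1,0,0,0,0,255, 0,0,0,0,0,0,255]'
python3 - <<'E'
from h import *
st();c=cam("wrist"); crop(c,0,0,640,400,1,"pics/w12.png")
p,R=Rt()
for h in (-.01,-.015,-.02):print(h,proj(c,[p+R@np.array([x,h,0]) for x in (-.015,0,.015)]))
plan([.537,.235,.17],-102.7,10,255)
E
```

```text
t: 12.93
position: [0.4697, -0.0685, 0.1626]
orientation: [-1.574, 0.0, -1.744]
force: [0.9, -0.5, -1.2]
grip_width: 0.339
t 12.93 p [ 0.4697 -0.0685  0.1626] rpy [-9.017e+01  2.000e-02 -9.991e+01] F [ 0.9 -0.5 -1.2] w 0.339 q [-0.27  0.41  1.81  0.    0.93 -0.1 ]
-0.01 [[318.29887175 261.68286182]
 [318.40477803 293.51334544]
 [318.50369478 323.17712181]]
-0.015 [[318.18690642 268.01842807]
 [318.30087387 300.80025763]
 [318.40704299 331.26893287]]
-0.02 [[318.06596341 274.86233737]
 [318.18896151 308.64923101]
 [318.30322185 339.96149538]]
delta world cm [ 6.74 30.35  0.82] rotvec [ 0.19  2.79 -0.02] n 10
-3.11,-0.08,0.14, 0.02,0.28,-0.00,255,
-3.11,-0.08,0.13, 0.02,0.28,-0.00,255,
-3.11,-0.08,0.11, 0.02,0.28,-0.00,255,
-3.11,-0.08,0.10, 0.02,0.28,-0.00,255,
-3.11,-0.08,0.08, 0.02,0.28,-0.00,255,
-3.11,-0.08,0.07, 0.02,0.28,-0.00,255,
-3.11,-0.08,0.05, 0.02,0.28,-0.00,255,
-3.11,-0.08,0.04, 0.02,0.28,-0.00,255,
-3.11,-0.08,0.02, 0.02,0.28,-0.00,255,
-3.11,-0.08,0.01, 0.02,0.28,-0.00,255,
```

View pics/w12.png

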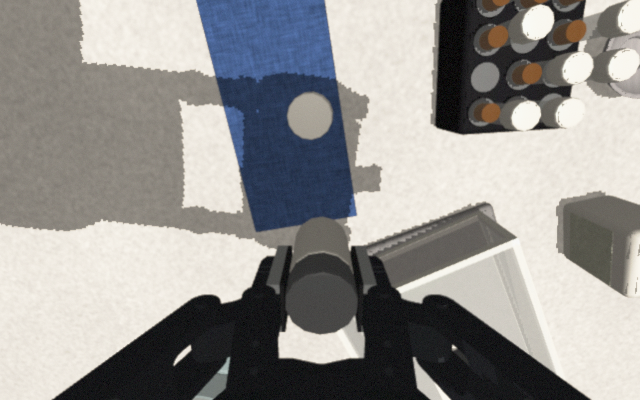

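```bash
python3 -m inch '[-2,-0.2,0.1,0,0.3,0,255, -3.1,-0.2,0.1,0,0.3,0,255, -3.1,-0.1,0.1,0,0.3,0,255, -3.1,-0.1,0.1,0,0.3,0,255, -3.1,-0.1,0.1,0,0.3,0,255, -3.1,-0.1,0.1,0,0.3,0,255, -3.1,-0.1,0.1,0,0.3,0,255, -3.1,-0.1,0.1,0,0.3,0,255, -3.1,-0.1,0,0,0.2,0,255, -2.5,-0.1,0,0,0.2,0,255, -1,0,0,0,0,0,255, 0,0,0,0,0,0,255]'
python3 - <<'E'
from h import *
st()
plan([.5392,.2441,.12],-102.7,4,255)
E
```

```text
t: 13.98
position: [0.5349, 0.2399, 0.1569]
orientation: [-1.59, -0.006, -1.799]
force: [-0.2, -0.4, -0.3]
grip_width: 0.34
t 13.98 p [0.5349 0.2399 0.1569] rpy [ -91.11   -0.36 -103.08] F [-0.2 -0.4 -0.3] w 0.340 q [0.32 0.55 1.53 0.01 1.08 0.54]
delta world cm [ 0.43  0.42 -3.69] rotvec [ 1.11 -0.39  0.36] n 4
-0.13,0.92,0.10, 0.28,-0.10,0.09,255,
-0.13,0.92,0.10, 0.28,-0.10,0.09,255,
-0.13,0.92,0.09, 0.28,-0.10,0.09,255,
-0.13,0.92,0.09, 0.28,-0.10,0.09,255,
```

```bash
python3 -m inch '[-0.2,0.7,0.1,0.3,-0.1,0.1,255, -0.2,0.7,0.1,0.3,-0.1,0.1,255, -0.1,0.7,0.1,0.3,-0.1,0.1,255, 0,0.5,0.1,0.2,-0.1,0,255, 0,0.2,0,0,0,0,255, 0,0,0,0,0,0,255, 0,0,0,0,0,0,255]'
python3 - <<'E'
from h import *
st()
plan([.5392,.2441,.08],-102.7,4,255)
E
```

```text
t: 14.57
position: [0.5375, 0.2387, 0.1218]
orientation: [-1.575, -0.005, -1.794]
force: [-0.0, 0.9, -1.8]
grip_width: 0.337
t 14.57 p [0.5375 0.2387 0.1218] rpy [ -90.23   -0.29 -102.8 ] F [-0.   0.9 -1.8] w 0.337 q [ 0.32  0.59  1.57 -0.    0.98  0.54]
delta world cm [ 0.17  0.54 -4.18] rotvec [ 0.23 -0.1   0.29] n 4
-0.15,1.04,0.02, 0.06,-0.03,0.07,255,
-0.14,1.04,0.01, 0.06,-0.03,0.07,255,
-0.14,1.04,0.01, 0.06,-0.03,0.07,255,
-0.14,1.04,0.01, 0.06,-0.03,0.07,255,
```

```bash
python3 -m inch '[-0.2,0.5,0,0.1,0,0.1,255, -0.2,0.8,0,0.1,0,0.1,255, -0.1,0.8,0.1,0,0,0.1,255, 0,0.8,0,0,0,0,255, 0,0.4,0,0,0,0,255, 0,0,0,0,0,0,255, 0,0,0,0,0,0,255]'
python3 - <<'E'
from h import *
st()
plan([.5392,.2441,.056],-102.7,4,255)
c=cam("wrist"); crop(c,0,0,640,400,1,"pics/w13.png")
E
```

```text
t: 15.15
position: [0.5401, 0.2434, 0.0854]
orientation: [-1.57, 0.001, -1.795]
force: [0.3, -0.2, 0.5]
grip_width: 0.338
t 15.15 p [0.5401 0.2434 0.0854] rpy [-8.9980e+01  7.0000e-02 -1.0284e+02] F [ 0.3 -0.2  0.5] w 0.338 q [0.32 0.65 1.59 0.   0.9  0.55]
delta world cm [-0.09  0.07 -2.94] rotvec [-0.02 -0.14 -0.07] n 4
-0.01,0.74,-0.03, -0.01,-0.04,-0.02,255,
-0.01,0.74,-0.02, -0.01,-0.04,-0.02,255,
-0.01,0.74,-0.02, -0.01,-0.04,-0.02,255,
-0.01,0.74,-0.02, -0.01,-0.04,-0.02,255,
```

View pics/w13.png

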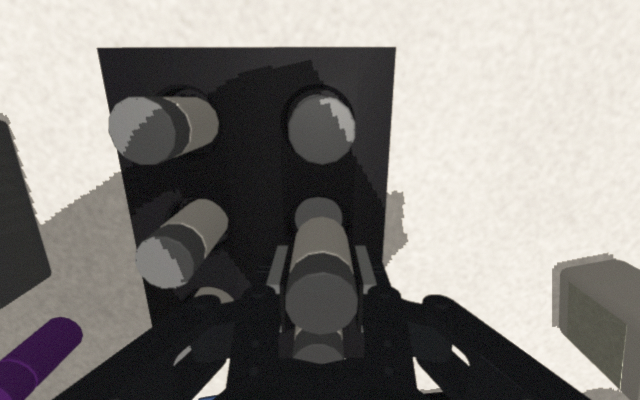

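Good alignment; descend.

```bash
python3 -m inch '[0,0.4,-0.1,0,0,0,255, 0,0.6,0,0,0,0,255, 0,0.6,0,0,0,0,255, 0,0.3,0,0,0,0,255, 0,0,0,0,0,0,255, 0,0,0,0,0,0,255]';python3 -m inch '[0,0.2,0,0,0,0,255, 0,0.2,0,0,0,0,255, 0,0,0,0,0,0,255, 0,0,0,0,0,0,255]'
```

```text
t: 15.7
position: [0.5393, 0.2439, 0.065]
orientation: [-1.569, 0.002, -1.795]
force: [-0.3, 0.2, -0.2]
grip_width: 0.342
t: 16.03
position: [0.5396, 0.2439, 0.0609]
orientation: [-1.569, 0.002, -1.795]
force: [-0.4, -0.2, 0.4]
grip_width: 0.341
```

```bash
python3 -m inch '[0,0.2,0,0,0,0,255, 0,0.1,0,0,0,0,255, 0,0,0,0,0,0,255]';python3 -m inch '[0,0.1,0,0,0,0,255, 0,0,0,0,0,0,255]'
```

```text
t: 16.28
position: [0.5397, 0.244, 0.0579]
orientation: [-1.569, 0.002, -1.795]
force: [-0.2, -0.3, -0.1]
grip_width: 0.34
t: 16.45
position: [0.5397, 0.244, 0.0568]
orientation: [-1.569, 0.002, -1.795]
force: [-0.6, -0.0, -0.3]
grip_width: 0.335
```

```bash
python3 -m inch '[0,0.2,0,0,0,0,255, 0,0,0,0,0,0,255]';python3 -m inch '[0,0.2,0,0,0,0,255, 0,0,0,0,0,0,255]';python3 -m inch '[0,0.2,0,0,0,0,255, 0,0,0,0,0,0,255]'
```

```text
t: 16.62
position: [0.5398, 0.244, 0.0547]
orientation: [-1.568, 0.002, -1.795]
force: [-0.6, -0.1, -0.9]
grip_width: 0.34
t: 16.78
position: [0.5404, 0.2443, 0.0534]
orientation: [-1.567, 0.003, -1.795]
force: [0.1, 1.1, -0.2]
grip_width: 0.341
t: 16.95
position: [0.5407, 0.2447, 0.0532]
orientation: [-1.566, 0.004, -1.795]
force: [0.1, 0.1, -0.3]
grip_width: 0.344
```

Contact at about 0.0533, as predicted. Release and rise.

```bash
python3 -m inch '[0,0,0,0,0,0,110, 0,0,0,0,0,0,110, 0,0,0,0,0,0,110, 0,0,0,0,0,0,110]'; python3 -m inch '[0,-0.5,0,0,0,0,110, 0,-1.5,0,0,0,0,110, 0,-3,0,0,0,0,110, 0,-3,0,0,0,0,110, 0,-3,0,0,0,0,110, 0,-3,0,0,0,0,110, 0,-2,0,0,0,0,110, 0,0,0,0,0,0,110]';python3 - <<'E'
from h import *
st()
c=cam("wrist");crop(c,0,0,640,400,1.25,"pics/w14.png")
c=cam("side");crop(c,240,200,370,320,5,"pics/d14.png")
E
```

```text
t: 17.28
position: [0.5409, 0.2447, 0.0532]
orientation: [-1.565, 0.005, -1.795]
force: [0.7, 0.8, 0.2]
grip_width: 0.572
t: 17.95
position: [0.5383, 0.2435, 0.22]
orientation: [-1.57, 0.002, -1.795]
force: [0.5, 0.5, 0.6]
grip_width: 0.566
t 17.95 p [0.5383 0.2435 0.22  ] rpy [-8.9970e+01  9.0000e-02 -1.0285e+02] F [0.5 0.5 0.6] w 0.566 q [0.32 0.48 1.47 0.   1.19 0.55]
```

View pics/w14.png

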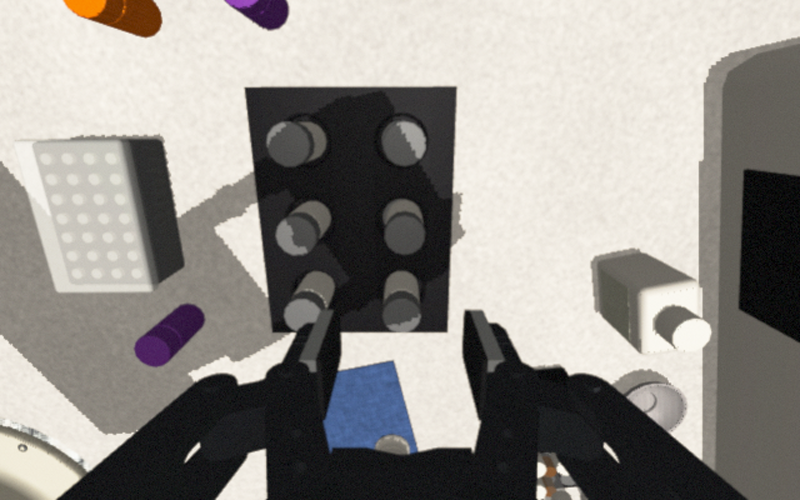

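View pics/d14.png

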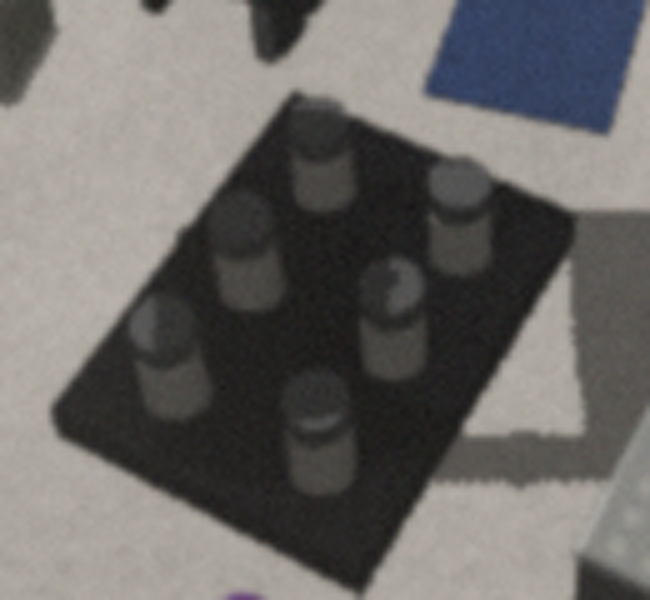

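Run:
```python
from h import *
c=cam("wrist")
e=plane(c,np.array([(246,88),(456,87),(447,331),(272.5,331)])/1.25,.024)[:,:2]
print(e.round(4),e.mean(0)); 
A=lambda a,b:np.degrees(np.arctan2(*(b-a)[::-1]))
print(A(e[0],e[1]),A(e[3],e[2]),A(e[3],e[0])-90,A(e[2],e[1])-90)
plan([.548,-.16,.28],-73.6,12,0)
```

```text
[[0.4477 0.3686]
 [0.6001 0.3344]
 [0.5552 0.1355]
 [0.4017 0.1703]] [0.50117816 0.25220041]
-12.654303532771078 -12.746373904476798 -13.069232156776124 -12.703851646443312
delta world cm [  1.14 -40.29   6.46] rotvec [ 2.700e-01 -2.925e+01  1.000e-02] n 12
3.25,-0.54,0.84, 0.02,-2.44,0.00,0,
3.29,-0.54,0.70, 0.02,-2.44,0.00,0,
3.31,-0.54,0.56, 0.02,-2.44,0.00,0,
3.33,-0.54,0.42, 0.02,-2.44,0.00,0,
3.35,-0.54,0.27, 0.02,-2.44,0.00,0,
3.36,-0.54,0.13, 0.02,-2.44,0.00,0,
3.36,-0.54,-0.01, 0.02,-2.44,0.00,0,
3.36,-0.54,-0.15, 0.02,-2.44,0.00,0,
3.35,-0.54,-0.30, 0.02,-2.44,0.00,0,
3.33,-0.54,-0.44, 0.02,-2.44,0.00,0,
3.31,-0.54,-0.58, 0.02,-2.44,0.00,0,
3.28,-0.54,-0.72, 0.02,-2.44,0.00,0,
```

```bash
python3 -m inch '[2.5,-0.6,0.8,0,-2.4,0,60, 3.3,-0.6,0.7,0,-2.4,0,60, 3.3,-0.6,0.6,0,-2.4,0,60, 3.4,-0.6,0.4,0,-2.4,0,60, 3.4,-0.6,0.3,0,-2.4,0,60, 3.4,-0.6,0.1,0,-2.4,0,60, 3.4,-0.6,0,0,-2.4,0,60, 3.4,-0.6,-0.1,0,-2.4,0,60, 3.3,-0.6,-0.3,0,-2.4,0,60, 3.3,-0.6,-0.4,0,-2.4,0,60, 2.8,-0.5,-0.5,0,-2.4,0,60, 1,0,-0.2,0,-1,0,60]'; python3 -m inch '[0,0,0,0,0,0,60, 0,0,0,0,0,0,60, 0,0,0,0,0,0,60]';python3 - <<'E'
from h import *
import pickle
st()
c=cam("wrist");crop(c,0,0,640,400,1.25,"pics/w15.png");pickle.dump(c,open("w15.pkl","wb"))
E
```

```text
t: 19.1
position: [0.5444, -0.1393, 0.2646]
orientation: [-1.604, 0.011, -1.288]
force: [0.2, 0.3, 0.0]
grip_width: 0.764
t: 19.35
position: [0.5429, -0.1414, 0.2608]
orientation: [-1.609, 0.015, -1.292]
force: [-0.4, -0.1, -0.5]
grip_width: 0.764
t 19.35 p [ 0.5429 -0.1414  0.2608] rpy [-92.21   0.85 -74.04] F [-0.4 -0.1 -0.5] w 0.764 q [-0.36  0.41  1.46 -0.01  1.31 -0.63]
```

View pics/w15.png

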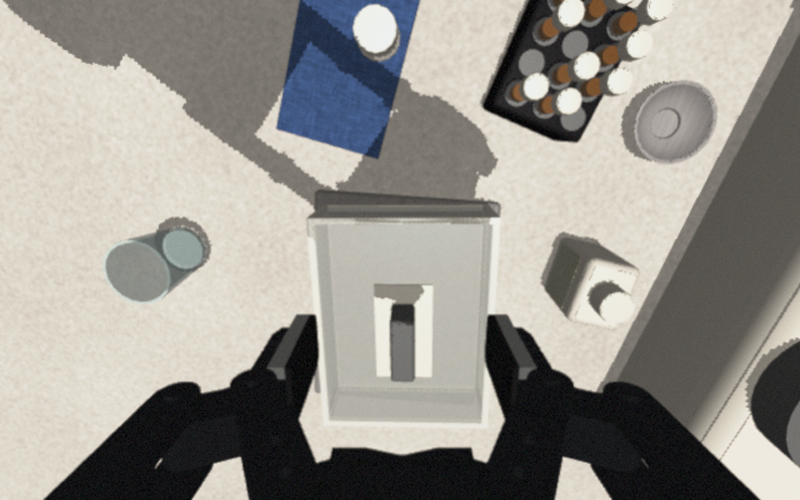

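Run:
```python
from h import *
import pickle
c=pickle.load(open("w15.pkl","rb"))
crop(c,235,140,415,350,3.6,"pics/w15c.png")
A=lambda a,b:np.degrees(np.arctan2(*(b-a)[::-1]))
for nm,q,z in(("cover",[(309,219),(499,219),(488,425),(327,425)],.072),("grip",[(391,324),(414,323),(414,381),(391,381)],.108)):
    e=plane(c,np.array(q)/1.25,z)[:,:2]; print(nm,e.round(4).tolist(),e.mean(0),[np.linalg.norm(e[i]-e[i-1]).round(4) for i in range(4)],A(e[0],e[1]),A(e[3],e[2]),A(e[3],e[0])-90,A(e[2],e[1])-90)
```

```text
cover [[0.4621, -0.1591], [0.6099, -0.1153], [0.6689, -0.3067], [0.5216, -0.3545]] [ 0.56561567 -0.23387835] [np.float64(0.2043), np.float64(0.1541), np.float64(0.2003), np.float64(0.1549)] 16.489314033644824 17.96973051307453 16.937806165209764 17.152801999801525
grip [[0.5491, -0.2122], [0.566, -0.2061], [0.5809, -0.2565], [0.563, -0.2622]] [ 0.56475952 -0.23425576] [np.float64(0.0519), np.float64(0.018), np.float64(0.0526), np.float64(0.0188)] 19.93558674562517 17.61109992928454 15.534289437657819 16.52109420792486
```

View pics/w15c.png

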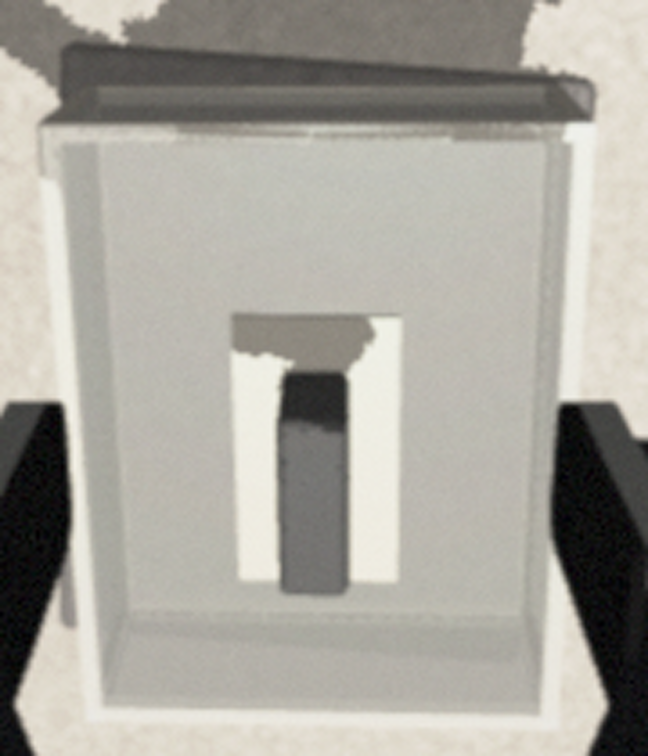

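Run:
```python
from h import *
plan([.565,-.234,.15],-73.3,5,60)
```

```text
delta world cm [  2.22  -9.29 -11.08] rotvec [ 2.22 -0.7  -0.87] n 5
1.94,2.19,0.00, 0.44,-0.14,-0.17,60,
1.93,2.19,-0.02, 0.44,-0.14,-0.17,60,
1.93,2.20,-0.04, 0.44,-0.14,-0.17,60,
1.92,2.20,-0.07, 0.44,-0.14,-0.17,60,
1.91,2.21,-0.09, 0.44,-0.14,-0.17,60,
```

```bash
python3 -m inch '[1.9,1.5,0,0.4,-0.1,-0.2,60, 1.9,2,0,0.4,-0.1,-0.2,60, 1.9,2,0,0.4,-0.1,-0.2,60, 1.9,2,0,0.4,-0.1,-0.2,60, 1.2,1.2,0,0.4,-0.1,-0.1,60, 0.5,0,0,0.2,0,0,60, 0,0,0,0,0,0,60, 0,0,0,0,0,0,60]';python3 - <<'E'
from h import *
import pickle
st()
c=cam("wrist");crop(c,0,0,640,400,1.25,"pics/w16.png")
A=lambda t:np.array([[np.cos(t),-np.sin(t),0],[np.sin(t),np.cos(t),0],[0,0,1]])
print(proj(c,np.array([(x,y,.108) for x,y in((-.01,.028),(.01,.028),(.01,-.028),(-.01,-.028))])@A(np.radians(16.7)).T+[.565,-.234,0])*1.25)
plan([.565,-.234,.12],-73.3,2,60)
E
```

```text
t: 20.07
position: [0.5684, -0.2229, 0.1686]
orientation: [-1.57, 0.002, -1.275]
force: [0.1, 0.2, 0.2]
grip_width: 0.767
t 20.07 p [ 0.5684 -0.2229  0.1686] rpy [-89.98   0.12 -73.03] F [0.1 0.2 0.2] w 0.767 q [-0.47  0.56  1.47  0.    1.11 -0.77]
[[366.66600108 250.02030125]
 [407.51752191 250.20560711]
 [406.54413672 350.21101079]
 [369.02438894 350.04117229]]
delta world cm [-0.36 -1.12 -4.9 ] rotvec [-0.05  0.29 -0.1 ] n 2
0.49,2.45,-0.34, -0.03,0.14,-0.05,60,
0.49,2.45,-0.34, -0.03,0.14,-0.05,60,
```

View pics/w16.png

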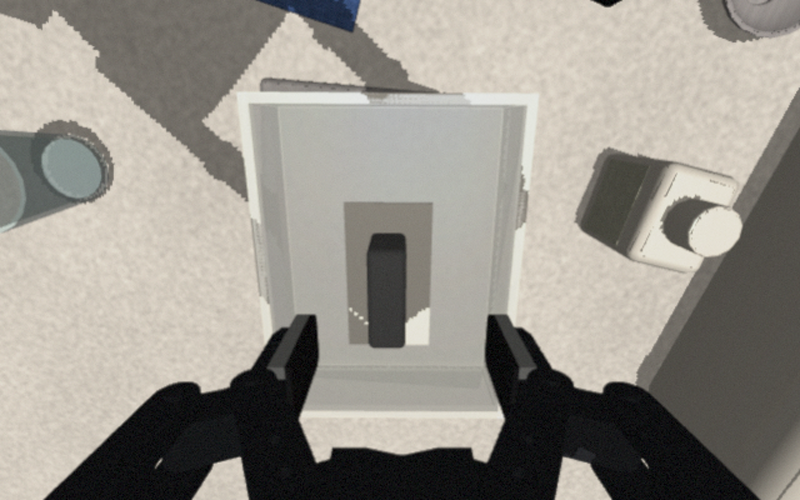

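```bash
python3 -m inch '[0.5,1.2,-0.2,0,0.1,0,60, 0.5,1.3,-0.2,0,0.1,0,60, 0.2,1,-0.2,0,0.1,0,60, 0,0.5,0,0,0,0,60, 0,0,0,0,0,0,60, 0,0,0,0,0,0,60]';python3 - <<'E'
from h import *
st()
c=cam("wrist");crop(c,0,0,640,400,1.25,"pics/w17.png")
plan([.565,-.234,.096],-73.2,3,60)
E
```

```text
t: 20.62
position: [0.5667, -0.2347, 0.1272]
orientation: [-1.568, 0.0, -1.278]
force: [-0.3, 0.2, 0.2]
grip_width: 0.762
t 20.62 p [ 0.5667 -0.2347  0.1272] rpy [-8.985e+01  1.000e-02 -7.322e+01] F [-0.3  0.2  0.2] w 0.762 q [-0.49  0.61  1.51  0.    1.02 -0.79]
delta world cm [-0.17  0.06 -3.13] rotvec [-0.15 -0.01 -0.02] n 3
-0.04,1.04,-0.05, -0.05,-0.00,-0.01,60,
-0.04,1.04,-0.05, -0.05,-0.00,-0.01,60,
-0.04,1.04,-0.05, -0.05,-0.00,-0.01,60,
```

View pics/w17.png

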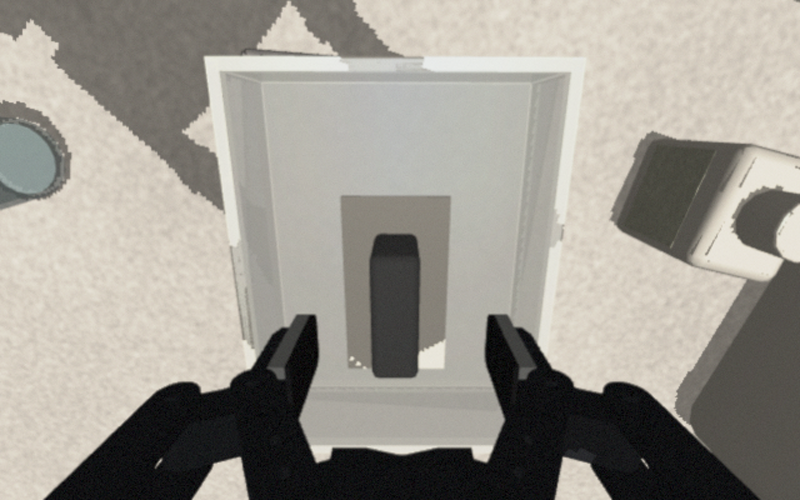

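```bash
python3 -m inch '[0,0.7,-0.1,0,0,0,60, 0,0.8,-0.1,-0.1,0,0,60, 0,0.7,0,0,0,0,60, 0,0.5,0,0,0,0,60, 0,0,0,0,0,0,60, 0,0,0,0,0,0,60]';python3 - <<'E'
from h import *
st()
plan([.565,-.234,.096],-73.3,1,60)
E
```

```text
t: 21.17
position: [0.565, -0.2352, 0.098]
orientation: [-1.569, -0.0, -1.278]
force: [0.5, 0.1, 0.2]
grip_width: 0.765
t 21.17 p [ 0.565  -0.2352  0.098 ] rpy [-8.992e+01 -2.000e-02 -7.320e+01] F [0.5 0.1 0.2] w 0.765 q [-0.49  0.65  1.53  0.    0.96 -0.79]
delta world cm [ 0.    0.12 -0.2 ] rotvec [-0.08  0.1   0.02] n 1
-0.11,0.20,0.03, -0.08,0.10,0.02,60,
```

```bash
python3 -m inch '[-0.1,0.2,0,-0.1,0,0,60, 0,0,0,0,0,0,255, 0,0,0,0,0,0,255, 0,0,0,0,0,0,255, 0,0,0,0,0,0,255, 0,0,0,0,0,0,255, 0,0,0,0,0,0,255, 0,0,0,0,0,0,255]' 80;python3 - <<'E'
from h import *
st()
c=cam("wrist");crop(c,0,0,640,400,1.25,"pics/w18.png")
E
```

```text
t: 21.83
position: [0.5651, -0.2342, 0.0968]
orientation: [-1.57, -0.001, -1.278]
force: [0.0, 0.4, -1.4]
grip_width: 0.221
t 21.83 p [ 0.5651 -0.2342  0.0968] rpy [-8.998e+01 -8.000e-02 -7.320e+01] F [ 0.   0.4 -1.4] w 0.221 q [-0.49  0.65  1.53 -0.    0.96 -0.78]
```

View pics/w18.png

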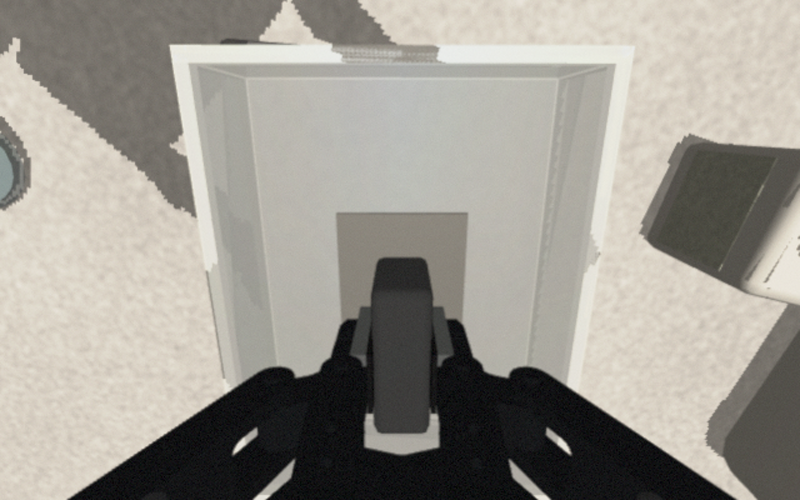

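```bash
python3 -m inch '[0,-0.3,0,0,0,0,255, 0,-0.5,0,0,0,0,255, 0,-0.8,0,0,0,0,255, 0,-0.8,0,0,0,0,255, 0,-0.5,0,0,0,0,255, 0,0,0,0,0,0,255]' 100;python3 - <<'E'
from h import *
st()
A=lambda t:np.array([[np.cos(t),-np.sin(t),0],[np.sin(t),np.cos(t),0],[0,0,1]])
c=cam("wrist");crop(c,0,0,640,400,1.25,"pics/w19.png")
p,R=Rt()
g=[p+R@np.array([s*.028,-.0112,z]) for s in(-1,1) for z in(-.01,.01)]
print("grip top",(proj(c,g)*1.25).round(1)); e=[p+R@np.array([-.102,.0248,z]) for z in(-.078,.078)]
print("edge",(proj(c,e)*1.25).round(1))
c=cam("side");crop(c,200,60,400,210,4,"pics/d19.png")
E
```

```text
t: 22.38
position: [0.5651, -0.2342, 0.1291]
orientation: [-1.571, -0.001, -1.278]
force: [0.5, 0.1, -1.7]
grip_width: 0.222
t 22.38 p [ 0.5651 -0.2342  0.1291] rpy [-8.998e+01 -7.000e-02 -7.320e+01] F [ 0.5  0.1 -1.7] w 0.222 q [-0.49  0.61  1.51 -0.    1.02 -0.78]
grip top [[366.8 291.2]
 [431.4 291.3]
 [371.1 436.8]
 [427.7 436.9]]
edge [[169.8  47.7]
 [629.3  47.4]]
```

View pics/w19.png

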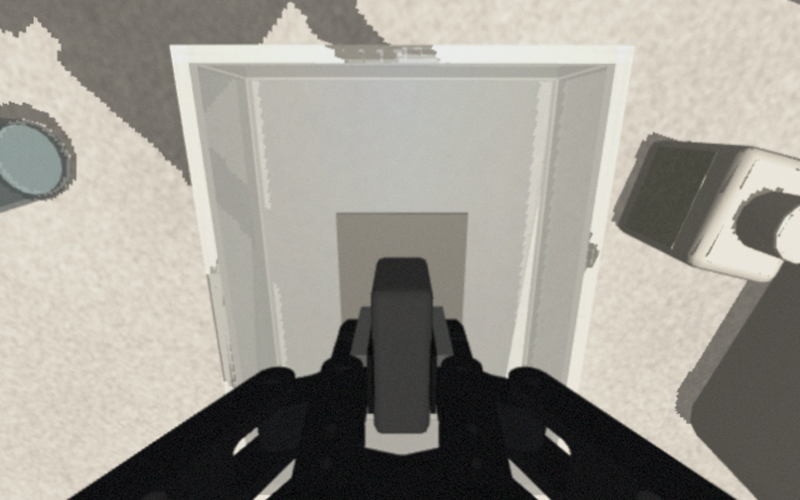

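View pics/d19.png

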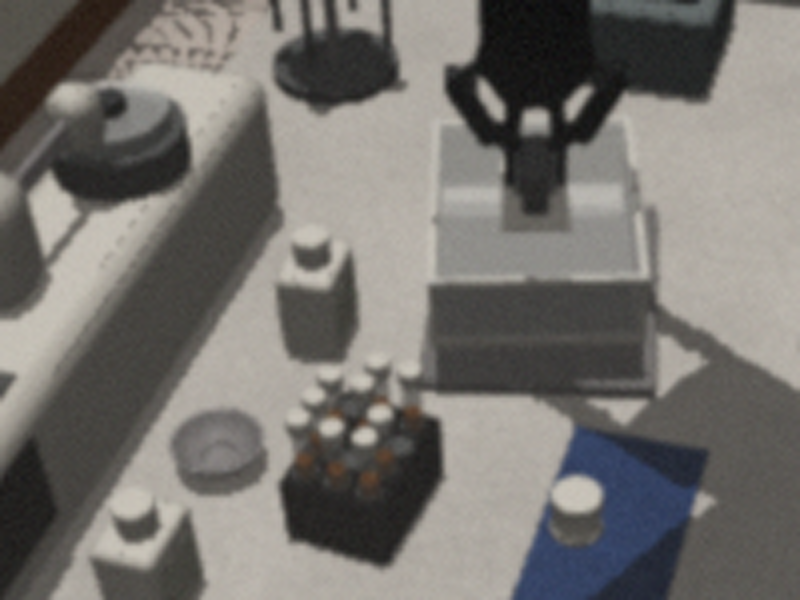

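```bash
python3 -m inch '[0,-1,0,0,0,0,255, 0,-2,0,0,0,0,255, 0,-2.5,0,0,0,0,255, 0,-2.5,0,0,0,0,255, 0,-2.5,0,0,0,0,255, 0,-2.5,0,0,0,0,255, 0,-1.5,0,0,0,0,255, 0,-0.6,0,0,0,0,255, 0,0,0,0,0,0,255]';python3 - <<'E'
from h import *
st()
plan([.502,.2524,.28],-102.75,20,255)
E
```

```text
t: 23.23
position: [0.5629, -0.2329, 0.2877]
orientation: [-1.575, 0.003, -1.278]
force: [-0.3, -0.6, -2.3]
grip_width: 0.214
t 23.23 p [ 0.5629 -0.2329  0.2877] rpy [-90.25   0.19 -73.2 ] F [-0.3 -0.6 -2.3] w 0.214 q [-0.49  0.44  1.33 -0.    1.38 -0.78]
delta world cm [-6.09 48.53 -0.77] rotvec [ 0.29 29.55 -0.12] n 20
-2.41,0.04,0.41, 0.01,1.48,-0.01,255,
-2.42,0.04,0.35, 0.01,1.48,-0.01,255,
-2.43,0.04,0.29, 0.01,1.48,-0.01,255,
-2.44,0.04,0.22, 0.01,1.48,-0.01,255,
-2.44,0.04,0.16, 0.01,1.48,-0.01,255,
-2.44,0.04,0.10, 0.01,1.48,-0.01,255,
-2.45,0.04,0.03, 0.01,1.48,-0.01,255,
-2.45,0.04,-0.03, 0.01,1.48,-0.01,255,
-2.44,0.04,-0.09, 0.01,1.48,-0.01,255,
-2.44,0.04,-0.16, 0.01,1.48,-0.01,255,
-2.44,0.04,-0.22, 0.01,1.48,-0.01,255,
-2.43,0.04,-0.28, 0.01,1.48,-0.01,255,
-2.42,0.04,-0.34, 0.01,1.48,-0.01,255,
-2.41,0.04,-0.41, 0.01,1.48,-0.01,255,
-2.40,0.04,-0.47, 0.01,1.48,-0.01,255,
-2.39,0.04,-0.53, 0.01,1.48,-0.01,255,
-2.37,0.04,-0.59, 0.01,1.48,-0.01,255,
-2.36,0.04,-0.65, 0.01,1.48,-0.01,255,
-2.34,0.04,-0.71, 0.01,1.48,-0.01,255,
-2.32,0.04,-0.77, 0.01,1.48,-0.01,255,
```

```bash
python3 -m inch '[-0.8,0,0.1,0,0.5,0,255, -1.6,0,0.2,0,1,0,255, -2.4,0,0.4,0,1.5,0,255, -2.4,0,0.3,0,1.5,0,255, -2.4,0,0.3,0,1.5,0,255, -2.4,0,0.2,0,1.5,0,255, -2.4,0,0.2,0,1.5,0,255, -2.4,0,0.1,0,1.5,0,255, -2.4,0,0,0,1.5,0,255, -2.4,0,0,0,1.5,0,255, -2.4,0,-0.1,0,1.5,0,255, -2.4,0,-0.2,0,1.5,0,255]';python3 - <<'E'
from h import *
st()
plan([.502,.2524,.27],-102.75,8,255)
E
```

```text
t: 24.23
position: [0.5265, 0.0446, 0.2734]
orientation: [-1.6, 0.007, -1.59]
force: [1.2, -0.9, -2.4]
grip_width: 0.217
t 24.23 p [0.5265 0.0446 0.2734] rpy [-91.67   0.4  -91.11] F [ 1.2 -0.9 -2.4] w 0.217 q [-0.03  0.35  1.53  0.01  1.29 -0.02]
delta world cm [-2.45 20.78 -0.34] rotvec [ 1.7  11.64 -0.23] n 8
-2.59,0.07,-0.35, 0.21,1.46,-0.03,255,
-2.58,0.07,-0.42, 0.21,1.46,-0.03,255,
-2.57,0.07,-0.49, 0.21,1.46,-0.03,255,
-2.56,0.06,-0.55, 0.21,1.46,-0.03,255,
-2.54,0.06,-0.62, 0.21,1.46,-0.03,255,
-2.52,0.06,-0.68, 0.21,1.46,-0.03,255,
-2.51,0.05,-0.74, 0.21,1.46,-0.03,255,
-2.49,0.05,-0.81, 0.21,1.46,-0.03,255,
```

```bash
python3 -m inch '[-2.4,0,-0.4,0.2,1.4,0,255, -2.4,0,-0.4,0.2,1.4,0,255, -2.4,0,-0.4,0.2,1.4,0,255, -2.4,0,-0.5,0.2,1.4,0,255, -2.4,0,-0.5,0.2,1.4,0,255, -2.4,0,-0.6,0.2,1.4,0,255, -2,0,-0.6,0.2,1.4,0,255, -1.4,0,-0.5,0.2,1,0,255, -0.8,0,-0.3,0.2,0.4,0,255, -0.3,0,0,0,0,0,255, 0,0,0,0,0,0,255, 0,0,0,0,0,0,255]';python3 - <<'E'
from h import *
st()
c=cam("wrist");crop(c,0,0,640,400,1.25,"pics/w20.png")
plan([.502,.2524,.22],-102.75,4,255)
E
```

```text
t: 25.23
position: [0.4894, 0.2536, 0.2589]
orientation: [-1.594, -0.007, -1.797]
force: [0.5, -0.5, -2.5]
grip_width: 0.218
t 25.23 p [0.4894 0.2536 0.2589] rpy [ -91.35   -0.39 -102.94] F [ 0.5 -0.5 -2.5] w 0.218 q [0.37 0.39 1.5  0.01 1.27 0.59]
delta world cm [ 1.25 -0.1  -3.89] rotvec [ 1.36 -0.21  0.39] n 4
-0.05,0.96,0.33, 0.34,-0.05,0.10,255,
-0.05,0.97,0.33, 0.34,-0.05,0.10,255,
-0.05,0.97,0.32, 0.34,-0.05,0.10,255,
-0.05,0.97,0.32, 0.34,-0.05,0.10,255,
```

View pics/w20.png

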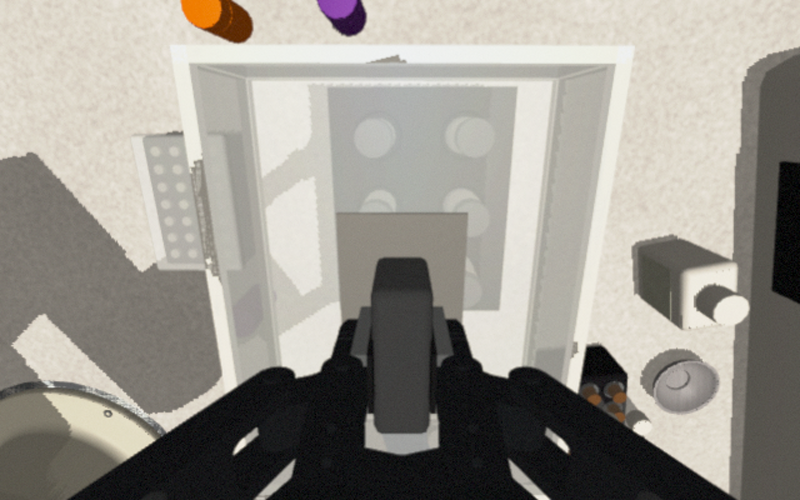

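```bash
python3 -m inch '[0,0.3,0.3,0.3,0,0.1,255, 0,0.3,0.3,0.3,0,0.1,255, 0,0.6,0.3,0.3,0,0.1,255, 0,0.6,0.2,0.3,0,0.1,255, 0,0.5,0.1,0.1,0,0,255, 0,0.3,0,0,0,0,255, 0,0,0,0,0,0,255, 0,0,0,0,0,0,255]';python3 - <<'E'
from h import *
st()
plan([.502,.2524,.19],-102.75,4,255)
E
```

```text
t: 25.95
position: [0.5026, 0.2472, 0.2288]
orientation: [-1.57, -0.0, -1.801]
force: [-1.3, 0.9, -1.2]
grip_width: 0.223
t 25.95 p [0.5026 0.2472 0.2288] rpy [-8.9980e+01 -2.0000e-02 -1.0317e+02] F [-1.3  0.9 -1.2] w 0.223 q [ 0.35  0.43  1.54 -0.    1.18  0.58]
delta world cm [-0.06  0.52 -3.88] rotvec [-0.02 -0.42  0.02] n 4
-0.12,0.97,-0.05, -0.01,-0.10,0.01,255,
-0.12,0.97,-0.05, -0.01,-0.10,0.01,255,
-0.12,0.97,-0.04, -0.01,-0.10,0.01,255,
-0.12,0.97,-0.04, -0.01,-0.10,0.01,255,
```

```bash
python3 -m inch '[-0.2,0.5,-0.1,0,-0.2,0,255, -0.2,0.8,0,0,-0.2,0,255, -0.1,0.9,0,0,0,0,255, 0,0.9,0,0,0,0,255, 0,0.5,0,0,0,0,255, 0,0.2,0,0,0,0,255, 0,0,0,0,0,0,255, 0,0,0,0,0,0,255]';python3 - <<'E'
from h import *
st()
plan([.502,.2524,.15],-102.75,1,255)
for n,b in(("scene",(340,60,500,220)),("side",(200,130,420,330))):
    c=cam(n);crop(c,*b,3 if n=="side" else 3.7,f"pics/{n}21.png")
E
```

```text
t: 26.62
position: [0.5024, 0.2532, 0.1861]
orientation: [-1.571, -0.001, -1.792]
force: [0.4, -0.3, -1.8]
grip_width: 0.215
t 26.62 p [0.5024 0.2532 0.1861] rpy [-9.0030e+01 -5.0000e-02 -1.0268e+02] F [ 0.4 -0.3 -1.8] w 0.215 q [ 0.36  0.48  1.58 -0.    1.09  0.58]
delta world cm [-0.04 -0.08 -3.61] rotvec [0.03 0.07 0.05] n 1
0.09,3.61,-0.02, 0.03,0.07,0.05,255,
```

View pics/scene21.png

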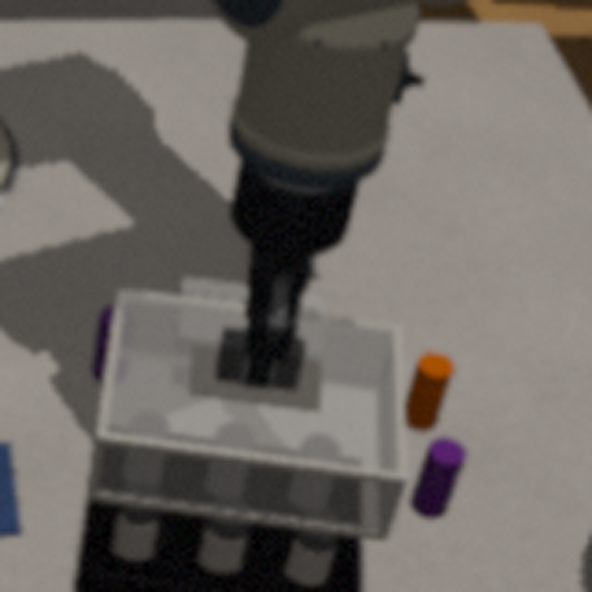

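View pics/side21.png

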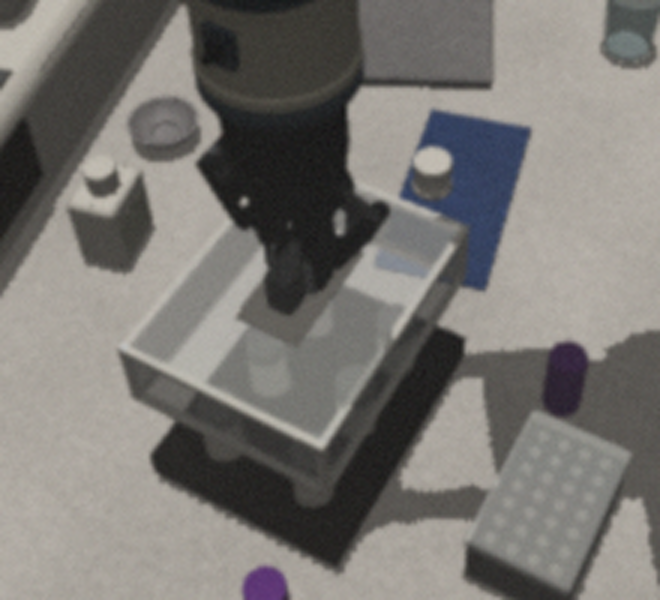

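```bash
python3 -m inch '[0,0.4,0,0,0,0,255, 0,0.6,0,0,0,0,255, 0,0.6,0,0,0,0,255, 0,0.6,0,0,0,0,255, 0,0.5,0,0,0,0,255, 0,0.2,0,0,0,0,255, 0,0,0,0,0,0,255, 0,0,0,0,0,0,255]';python3 - <<'E'
from h import *
st()
plan([.502,.2524,.119],-102.75,1,255)
c=cam("wrist");crop(c,0,0,640,400,1.25,"pics/w22.png")
E
```

```text
t: 27.38
position: [0.5029, 0.2532, 0.1548]
orientation: [-1.57, 0.0, -1.792]
force: [-0.1, 0.1, -2.6]
grip_width: 0.219
t 27.38 p [0.5029 0.2532 0.1548] rpy [-8.995e+01  1.000e-02 -1.027e+02] F [-0.1  0.1 -2.6] w 0.219 q [ 0.36  0.52  1.61 -0.    1.01  0.58]
delta world cm [-0.09 -0.08 -3.58] rotvec [-0.05  0.05 -0.01] n 1
0.10,3.58,-0.07, -0.05,0.05,-0.01,255,
```

View pics/w22.png

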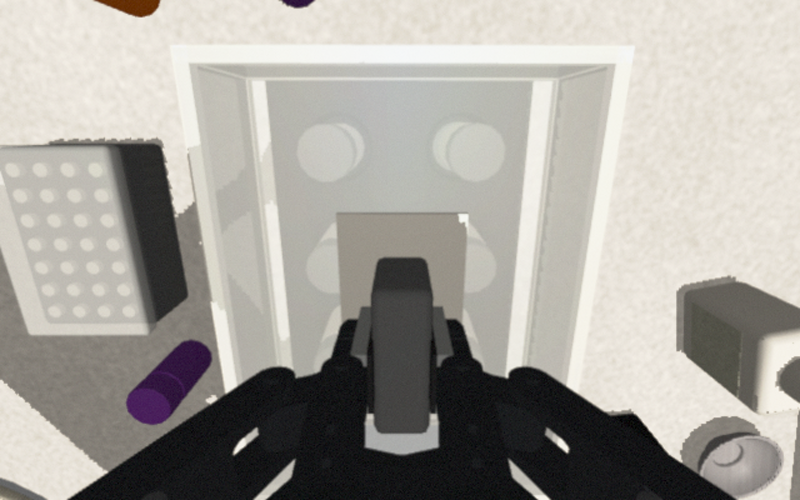

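```bash
python3 -m inch '[0.1,0.4,0,0,0,0,255, 0,0.5,-0.1,0,0,0,255, 0,0.5,0,0,0,0,255, 0,0.5,0,0,0,0,255, 0,0.4,0,0,0,0,255, 0,0.2,0,0,0,0,255, 0,0,0,0,0,0,255, 0,0,0,0,0,0,255]';python3 - <<'E'
from h import *
st()
plan([.502,.2524,.119],-102.75,1,255)
E
```

```text
t: 28.1
position: [0.5018, 0.2525, 0.1273]
orientation: [-1.569, 0.0, -1.792]
force: [-0.5, -0.8, -2.7]
grip_width: 0.215
t 28.10 p [0.5018 0.2525 0.1273] rpy [-8.992e+01  3.000e-02 -1.027e+02] F [-0.5 -0.8 -2.7] w 0.215 q [ 0.36  0.56  1.64 -0.    0.95  0.58]
delta world cm [ 0.02 -0.01 -0.83] rotvec [-0.08  0.05 -0.03] n 1
0.00,0.83,0.02, -0.08,0.05,-0.03,255,
```

```bash
python3 -m inch '[0,0.3,0,-0.1,0,0,255, 0,0.3,0,0,0,0,255, 0,0.2,0,0,0,0,255, 0,0,0,0,0,0,255, 0,0,0,0,0,0,255, 0,0,0,0,0,0,255]';python3 - <<'E'
from h import *
st()
plan([.502,.2524,.119],-102.75,1,255)
c=cam("wrist");crop(c,0,0,640,400,1.25,"pics/w23.png")
p,R=Rt()
for n,b in(("scene",(340,100,500,260)),("side",(200,150,420,330))):
    c=cam(n);crop(c,*b,3.6,f"pics/{n}23.png")
    cor=[(x,y) for x,y in((-.102,-.078),(-.102,.078),(.102,.078),(.102,-.078))]
    for nm,h in(("top",.0248),("edge",.0848)):
        print(n,nm,((proj(c,[p+R@np.array([x,h,z]) for x,z in cor])-b[:2])*3.6).round(0).tolist())
    t=np.radians(-12.75);T=lambda x,y,z:(.502+np.cos(t)*x-np.sin(t)*y,.2524+np.sin(t)*x+np.cos(t)*y,z)
    print("tray",((proj(c,[T(a*.08,b2*.104,.024) for a,b2 in((-1,1),(1,1),(1,-1),(-1,-1))])-b[:2])*3.6).round(0).tolist())
E
```

```text
t: 28.6
position: [0.5021, 0.2526, 0.1188]
orientation: [-1.571, 0.001, -1.792]
force: [-0.1, -0.7, -2.6]
grip_width: 0.217
t 28.60 p [0.5021 0.2526 0.1188] rpy [-8.999e+01  5.000e-02 -1.027e+02] F [-0.1 -0.7 -2.6] w 0.217 q [0.36 0.57 1.64 0.   0.93 0.58]
delta world cm [-0.01 -0.02  0.02] rotvec [-0.01  0.05 -0.05] n 1
0.02,-0.02,-0.01, -0.01,0.05,-0.05,255,
scene top [[367.0, 237.0], [370.0, 385.0], [83.0, 346.0], [103.0, 202.0]]
scene edge [[351.0, 292.0], [352.0, 440.0], [75.0, 402.0], [96.0, 259.0]]
tray [[350.0, 300.0], [351.0, 452.0], [71.0, 412.0], [93.0, 265.0]]
side top [[393.0, 526.0], [163.0, 409.0], [347.0, 179.0], [557.0, 267.0]]
side edge [[397.0, 576.0], [179.0, 462.0], [353.0, 236.0], [553.0, 323.0]]
tray [[400.0, 588.0], [177.0, 471.0], [353.0, 242.0], [557.0, 330.0]]
```

View pics/scene23.png

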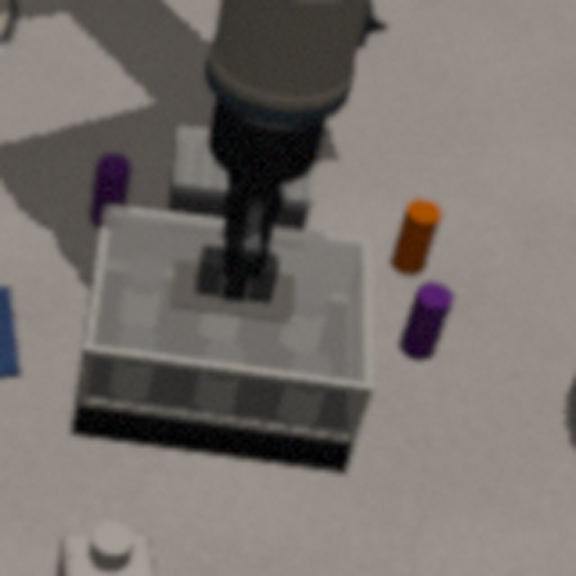

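View pics/side23.png

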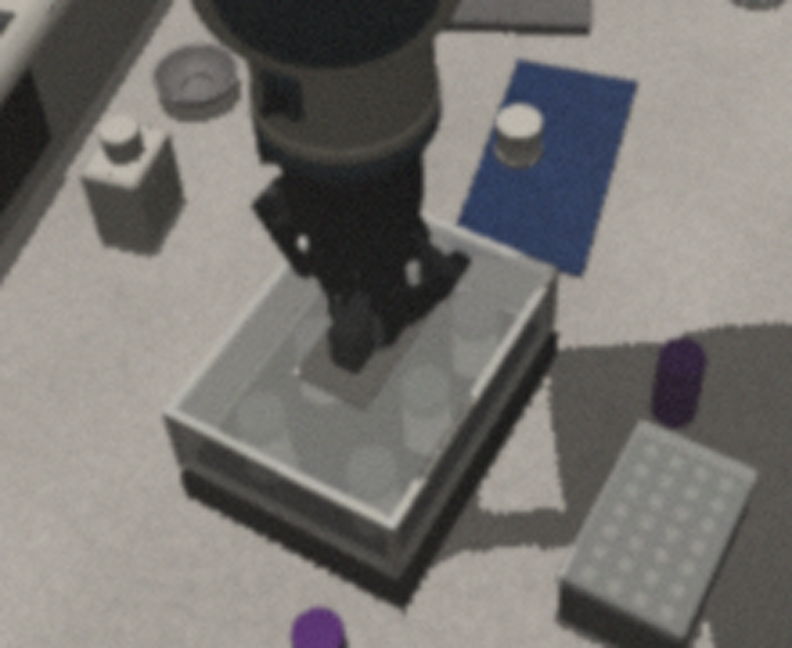

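View pics/w23.png

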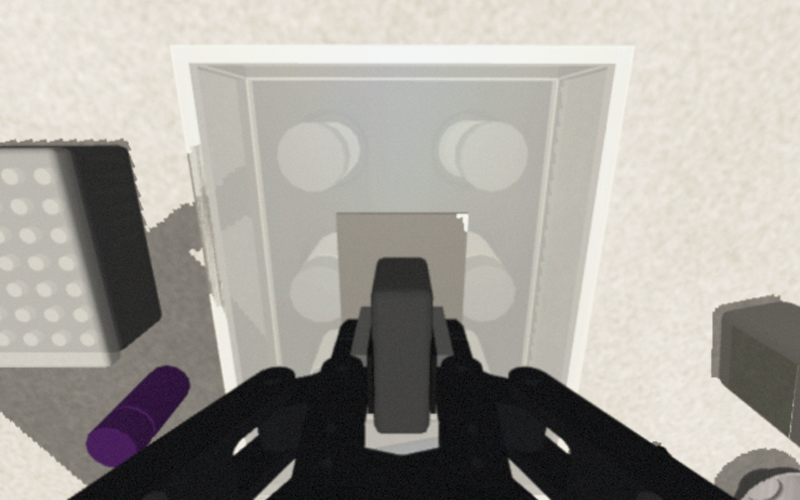

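```bash
python3 -m inch '[0,0,0,0,0,0,255, 0,0,0,0,0,0,255, 0,0,0,0,0,0,255, 0,0,0,0,0,0,255, 0,0,0,0,0,0,255, 0,0,0,0,0,0,255]';python3 - <<'E'
from h import *
st(); print(bot.read_state()["qvel"].round(4)); print(bot.close_job())
E
```

```text
t: 29.25
position: [0.5023, 0.2527, 0.1193]
orientation: [-1.57, 0.001, -1.792]
force: [0.4, 0.8, -2.8]
grip_width: 0.219
t 29.25 p [0.5023 0.2527 0.1193] rpy [-8.9950e+01  7.0000e-02 -1.0269e+02] F [ 0.4  0.8 -2.8] w 0.219 q [0.36 0.57 1.64 0.   0.93 0.58]
[ 0.0004  0.0003  0.0002  0.     -0.0023 -0.0008]
the job is handed in; nothing more can be done
None
```

Both loose vials now stand upright in the two free holes, so the tray's two rows of three are complete. I then carried the cover well above the rack, and it is held still over the tray, level and square. I handed the job in after about 29 s of the 70 s allowed.

**Last checks:**
- **Position:** the cover is within about 1 mm and 0.1° of the tray pose I measured.
- **Height:** its lower edge is about 1 cm above the tray's top, by calculation from the grasp height. The scene picture agrees to about 2 mm. The lower edge was hard to make out in the side picture, so that view confirms the height only loosely.
- **Contact:** the vertical force of about -2.7 N is just the cover's weight, so it is not touching the tray or vials.
- **Vials:** all six looked upright before the cover was brought over, but the one in the far hole sits about 4 mm off its centre.

**What went unexpectedly:** on the first vial's grasp, the gripper ended about 11 mm to one side of where I meant it to be and 14 mm too high. The grip held, and that vial was placed properly.

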